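Open the prop shop's fume hood to its working height

TASK

Get the fume hood ready for spraying the prop cactus inside it: press the fan's green start button all the way in, then, with the fingertips under the lip of the clear sliding sash, push the sash gently up until its red pointers stand within the yellow tape on the posts, without running them past the tape, and leave it there. Only press and push: do not grip the sash, do not press the red stop button, and leave the cactus and the other loose things where they stand.

Things in the scene. Friction and masses are not known exactly. Their poses are not given: they have to be found in the camera images.
- hood: Bench-top fume hood, fixed: 520 mm wide, 280 deep, 700 high; white base tray (top 30 mm above the bench, front edge 10 mm before the front plane), two aluminium front posts 40 mm square centred at y = +-240 mm, clear side, back and roof panes. Origin: on the bench, middle of the front plane (front faces of the posts). x runs level into the hood, away from the robot; y along the front, z up.
- sash: Clear upright sliding window between the posts, 434 mm wide, 382 tall, 0.85 kg, with an aluminium lip along its foot. Slides only up and down; counterweighted, so it stays at any height where it is left; pushing it up takes about 3 to 6 N; pushed up fast it coasts a little farther. Axes as the hood's. Origin: middle of the lip's front edge, level with its flat underside.
- lip (a point): Middle of the sash's lip, on its flat underside, half-way between its front edge and the pane's rail. The lip is a level shelf 430 mm long, 10 mm thick, reaching 34 mm out before the hood's front plane towards the robot, its front edge turned up to 16 mm. The pane stands 45 mm behind the front edge. Below lip and pane all is open down to the tray (80 to 120 mm at the start). Its top position is 315 mm above the bench.
- pointer (a point): Height that the sash's red pointers show: 15 mm above the lip's underside (this point lies in the middle of the sash's width, in the hood's front plane). The pointers are two red arrows 12 mm tall at the two ends of the lip, in front of the posts.
- tape: Working-height mark: yellow tape 20 mm high round both front posts of the hood, at one height on both, which differs from start to start (240 to 290 mm above the bench). Origin: at the tape's mid-height, half-way between the posts, in the hood's front plane; axes as the hood's.
- station: Grey start/stop box of the fan, fixed to the bench to the left or right before the hood, 80 x 140 x 50 mm. Origin: centre of its underside; z up. It carries two round push buttons 32 mm across that are pressed straight down: the green start button at y = +35 mm of its own frame, the red stop button at y = -35 mm.
- start_top (a point): Centre of the top of the green start button.
- start (a joint): Travel of the green start button in m: 0 out, 0.006 fully pressed (it takes 5 N); it counts as pressed beyond 0.0045. It springs back.
- stop_top (a point): Centre of the top of the red stop button (not to be pressed).
- stop (a joint): Travel of the red stop button in m, as the green one's. To be left alone.
- cactus: Prop cactus, green, in a terracotta pot, 94 mm across and 200 mm tall, loose on the hood's tray, its near side 75 mm or more behind the front plane. Origin: centre of its underside. To be left alone.
- tin: Closed tin with blue label, 90 mm across, 120 mm tall, on the bench on the other side from the start/stop box. Origin: centre of its underside. To be left alone.
- tub: White tub with blue lid, 70 mm across, 60 mm tall, on the bench before the hood, to the right. Origin: centre of its underside. To be left alone.
- glue: White glue bottle with orange cap and red label, 52 mm across, 140 mm tall, on the bench before the hood, to the left. Origin: centre of its underside. To be left alone.
- brush: Paint brush 190 mm long lying on the bench before the middle of the hood, about 20 mm high at most. Origin: underside, near its middle; x along the brush. To be left alone.
- plate: Blue ceramic plate, 140 mm across, 20 mm high, on the bench right of the hood. Origin: centre of its underside. To be left alone.
- mug: White mug, 80 mm across, 95 mm tall, on the bench left of the hood. Origin: centre of its underside. To be left alone.

How it is judged:
By the outcome, as a careful person would: the job done as asked, in the order asked, and still so for the second after the job is handed in, with the robot touching nothing.
It also fails if it takes over 64 s, if anything falls off the work surface, if the arm or the gripper's body presses on something with over 40 N, if the wrist force passes 120 N, or if a joint passes its speed limit or range.

ROBOT

A 7-joint arm with a two-finger parallel gripper is mounted at the origin on the work surface. World frame = base frame: x ahead of the robot, y to its left, z up, the work surface at z = 0. Lengths are in m, angles in rad, forces in N, time in s.
With the tool pointing down it reaches from about 0.425 to 0.925 m from the base axis. Payload 6.8 kg.
Tool frame: the origin (TCP) lies between the finger pads; the fingertips stand r.tcp_to_tips ahead of it and the grasp point (between the pads) lies 3 mm ahead of it (r.tcp_to_tips is the distance from the TCP to the fingertips, in m); z points along the fingers, y is the line along which they close (so a half turn about z gives the same grasp; the last joint's range is limited). The gripper opens to 85 mm and grips with 20 to 120 N. Pads are 22 mm wide; open, the fingers measure 114 mm over their backs; the gripper's body (76 mm by 85 mm) begins 54 mm behind the grasp point. The pads swing forward as they close: fully open they stand 13 mm farther back than shut.
Start: joints at [-1.379, 0.477, 0.022, 1.555, -0.011, 1.109, -0.083], TCP at [0.199, 0.645, 0.253] pointing down, gripper open.
Joint ranges: [-2.96, 2.96], [-0.34, 2.1], [-1.41, 1.46], [0.24, 2.44], [-1.37, 4.51], [0.17, 1.92], [-2.96, 2.96]. Speed limits (rad/s): [2.39, 2.39, 3.14, 3.14, 3.14, 3.14, 3.14].

INTERFACE

Orientations are given as a rotation vector (axis times angle).
In Python, from bench import r gives the robot as it stands. The module is installed in compiled form; this text tells all that it offers.
- The arm moves only by the tool step_arm, never from a script. Its argument "moves" is a list of rows, each an object of numbers: "rx", "ry", "rz": the turn, a rotation vector about the tool's x, y, z in degrees; "dx", "dy", "dz": the shift along the tool's x, y, z in mm; "gripper": the opening, from -1 (shut) to 1 (fully open). In form: [{"rx": .., "ry": .., "rz": .., "dx": .., "dy": .., "dz": .., "gripper": ..}, ...]. A call has 1 to 20 rows; each row shifts and turns the commanded pose from where the row before left it, along the tool's axes as they then stand; what a row does not reach is not made up. A row lasts 1/8 s, in which the tool goes at most 62.5 mm and 10.7 degrees, less where a joint would pass 70% of its speed; a pose out of reach is approached as far as the arm can. A call is refused whole if a number of a shift passes 62.5 or a number of a turn 10.7, either way. A call with a gripper value outside its range is refused whole. The fingers move at their own pace and stop on an object; "grip_force" is the grip in N (left out, the last holds). Time passes only in rows, so rows that do not move let the fingers close. It gives the time, the measured TCP pose, the force, the opening and the grip force at its end, in the units of the state.
- r.get_obs(): the state, without advancing time (a new reading comes with each control period).
- r.grab_frame(name): name is "scene" or "top" or "wrist"; returns the picture (400x640x3 uint8, blue, green, red); there is no depth.
- r.camera_info(name): a dict with "mtx" (3x3 intrinsics, pixels), "rvec" (rotation vector, rad) and "tvec" (3), from world to camera coordinates, as OpenCV has them. Camera axes: x right, y down, z forward; pixel columns grow to the right and rows downward; lengths in m; the calibration is good to about 2 mm. A picture is of the moment at which its call begins: read the wrist's pose just before it. camera_info takes no time and is no camera call; for the wrist camera it gives the pose at the moment of the call.
- r.hand_in(): hands the job in; it is judged then, once.
The state is a dict: "clock": time; "joints": joint angles; "qvel": joint speeds; "tau": joint torques, N m; "tcp_pos": TCP position; "orientation": TCP orientation; "contact_force": force on the tool from outside, world axes, zero at the start; "moment": the same for the moment, N m; "grip_width": finger opening in m; "gripper_force": force on a finger pad.
Only numpy, scipy, OpenCV 4.12 (cv2) and the standard library are available. Lean on these libraries where they do the work, as an engineer would, in place of code of your own. Each camera call takes 0.05 s, during which the arm holds its last target. There are 200 camera calls.

## Working session

There is one attempt and no reset: what is moved stays moved. The work goes in short steps, Python scripts to look and compute and a tool call to move; the robot and the scene stay as the last step left them, time stands still between calls to the robot, and variables do not carry over. Pictures are saved under pics/ and viewed, at most 10 in all, crops included, and the job is handed in when it is done.

Besides the shell and the picture viewer there is one more tool, called by a JSON object that holds its "op" and its "data", one argument or row to a line. step_arm: Moves the arm, as the interface text tells. Its arguments: {"type":"object","properties":{"moves":{"type":"array","items":{"type":"object","properties":{"rx":{"type":"number"},"ry":{"type":"number"},"rz":{"type":"number"},"dx":{"type":"number"},"dy":{"type":"number"},"dz":{"type":"number"},"gripper":{"type":"number"}}}},"grip_force":{"type":"number"}},"required":["moves"]}

```bash
mkdir -p pics; python3 - <<'E'
from bench import r
import cv2
o=r.get_obs();print(o['clock'],o['tcp_pos'],o['orientation'],o['grip_width'],o['contact_force'],r.tcp_to_tips)
for n in("scene","top"):
    cv2.imwrite(f"pics/{n}0.png",r.grab_frame(n)); c=r.camera_info(n);print(n,c)
E
```

```text
0.0 [0.19918209 0.64434819 0.25230136] [-4.69076009e-01 -3.10619944e+00  2.94652876e-03] 0.08540304519161084 [0.17945964 0.92974308 0.0741619 ] 0.022
scene {'mtx': array([[484.73270176,   0.        , 316.63348923],
       [  0.        , 484.73270176, 194.79404792],
       [  0.        ,   0.        ,   1.        ]]), 'rvec': array([ 2.44856489, -0.64320867,  0.21997294]), 'tvec': array([-0.50404512,  0.3137919 ,  1.29314392])}
top {'mtx': array([[382.41761276,   0.        , 323.22504779],
       [  0.        , 382.41761276, 202.30063821],
       [  0.        ,   0.        ,   1.        ]]), 'rvec': array([ 2.14346252, -2.04650628,  0.24756948]), 'tvec': array([-0.02804739,  0.61578684,  1.15508887])}
```

View pics/scene0.png

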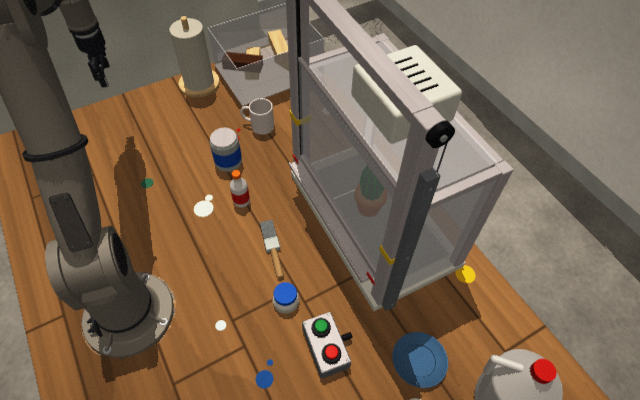

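View pics/top0.png

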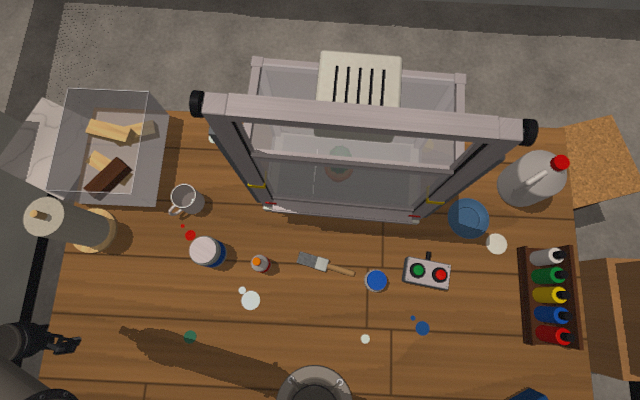

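The scene shows the station at front right: green button near scene (321,326) and top (418,270), red at scene (332,353) and top (440,275). The tapes are at about scene (297,118) and (387,256), and the pointers at (295,165) and (370,278). Next I'll measure these precisely.

```bash
cat > h.py <<'E'
import cv2,numpy as np
from bench import r
def cam(n):
    c=r.camera_info(n);R=cv2.Rodrigues(c['rvec'])[0];return c['mtx'],R,np.array(c['tvec']).ravel()
def tri(p,q,a='scene',b='top'):
    P=[(lambda K,R,t:K@np.c_[R,t])(*cam(n)) for n in(a,b)]
    X=cv2.triangulatePoints(P[0],P[1],np.float64(p).reshape(2,1),np.float64(q).reshape(2,1)).ravel();X=X[:3]/X[3]
    err=[np.linalg.norm(proj(X,n)-u) for n,u in((a,p),(b,q))];return X,err
def proj(X,n):
    K,R,t=cam(n);return cv2.projectPoints(np.float64(X).reshape(-1,3),cv2.Rodrigues(R)[0],t,K,None)[0].reshape(-1,2).squeeze()
def plane(p,n,ax,v):
    K,R,t=cam(n);d=R.T@np.linalg.solve(K,[p[0],p[1],1]);c=-R.T@t;return c+d*(v-c[ax])/d[ax]
def blobs(im,lo,hi,roi,mn=6):
    h=cv2.cvtColor(im,cv2.COLOR_BGR2HSV);m=cv2.inRange(h,np.array(lo),np.array(hi))
    if lo[0]==0:m|=cv2.inRange(h,np.array([172,lo[1],lo[2]]),np.array([180,255,255]))
    x0,y0,x1,y1=roi;z=np.zeros_like(m);z[y0:y1,x0:x1]=m[y0:y1,x0:x1]
    n,l,s,c=cv2.connectedComponentsWithStats(z);return [(s[i].tolist(),c[i].round(2).tolist()) for i in range(1,n) if s[i][4]>=mn]
E
python3 - <<'E'
from h import *
for n,roi in(("scene",(270,90,420,380)),("top",(230,160,460,300))):
    im=cv2.imread(f"pics/{n}0.png")
    for c,lo,hi in(("red",(0,130,60),(8,255,255)),("yel",(20,130,80),(35,255,255)),("grn",(40,120,50),(85,255,255))):
        print(n,c,blobs(im,lo,hi,roi))
s=cv2.imread("pics/scene0.png");t=cv2.imread("pics/top0.png")
f=lambda a,x,y:cv2.resize(a[y:y+60,x:x+80],None,fx=5,fy=5,interpolation=cv2.INTER_NEAREST)
cv2.imwrite("pics/c0.png",np.vstack([np.hstack([f(s,265,110),f(s,345,235)]),np.hstack([f(t,230,165),f(t,380,175)])]))
E
```

```text
scene red [([292, 154, 6, 10, 23], [294.83, 158.09]), ([367, 272, 8, 13, 31], [370.26, 277.97]), ([325, 345, 14, 14, 156], [331.23, 351.55])]
scene yel [([290, 110, 11, 16, 71], [294.83, 118.99]), ([379, 245, 16, 20, 108], [386.0, 255.68])]
scene grn [([315, 319, 13, 13, 132], [320.64, 325.18])]
top red [([265, 202, 11, 2, 17], [269.47, 202.59]), ([409, 215, 11, 2, 16], [413.69, 215.56]), ([262, 258, 9, 15, 39], [267.18, 266.46]), ([435, 269, 11, 11, 99], [440.17, 274.1])]
top yel [([247, 183, 19, 6, 57], [256.65, 185.84]), ([426, 198, 19, 7, 57], [433.7, 201.93])]
top grn [([413, 265, 11, 11, 94], [417.85, 269.69])]
```

View pics/c0.png

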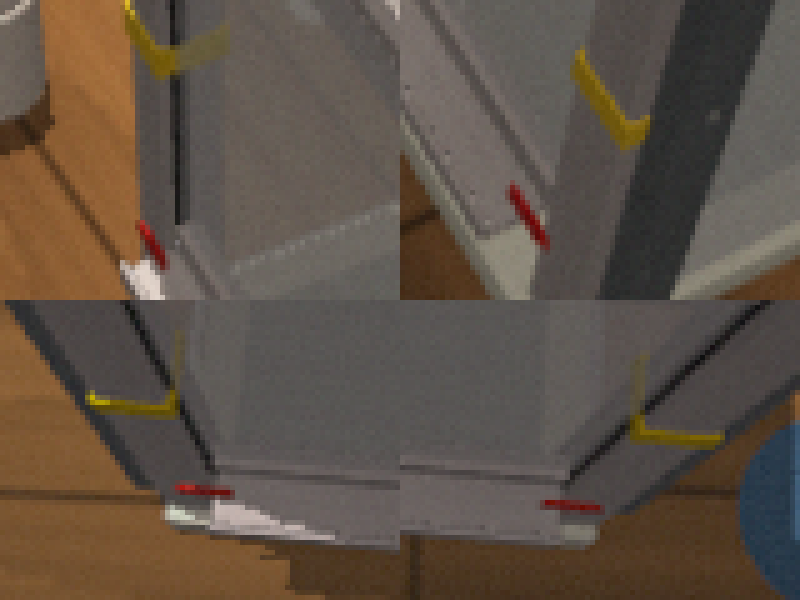

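The crop shows both yellow tapes with clear front-face corners, and the red arrows sit low at the lip ends. I'll fit the hood pose to these points.

```bash
python3 - <<'E'
from h import *
from scipy.optimize import least_squares
S=np.array([[290.4,112],[299.2,123.6],[380.4,247.6],[390.4,263]])-.5
T=np.array([[247.8,185],[265.2,186.8],[426.8,201.4],[444.4,202.8]])-.5
Y=[.26,.22,-.22,-.26]
def pts(p,ys,z):
    c,s=np.cos(p[2]),np.sin(p[2]);return np.array([[p[0]-s*y,p[1]+c*y,z] for y in ys])
f=lambda p:np.r_[(proj(pts(p,Y,p[3]),'scene')-S).ravel(),(proj(pts(p,Y,p[3]),'top')-T).ravel()]
q=least_squares(f,[.6,0,0,.26]);p=q.x;print('hood',p,'res',q.fun.round(1))
c,s=np.cos(p[2]),np.sin(p[2])
def hood(X):d=X-np.r_[p[:2],0];return np.array([c*d[0]+s*d[1],-s*d[0]+c*d[1],d[2]]).round(4)
for n,a,b in(('Lptr',(294.83,158.09),(269.47,202.59)),('Rptr',(370.26,277.97),(413.69,215.56)),('tapeLmid',S[:2].mean(0),T[:2].mean(0)),('tapeRmid',S[2:].mean(0),T[2:].mean(0)),('green',(320.64,325.18),(417.85,269.69)),('red',(331.23,351.55),(440.17,274.1))):
    X,e=tri(a,b);print(n,X.round(4),'hood',hood(X),np.round(e,2))
print('tub',plane((376,281),'top',2,.06),'glue',plane((261,262),'top',2,.14),'brush ends',plane((300,257),'top',2,.01),plane((354,273),'top',2,.01))
E
```

```text
hood [ 0.59527256 -0.0594729  -0.0487455   0.27419997] res [ 0.9  1.1 -1.7 -1.2  0.3  0.3 -0.4 -1.1  2.2  0.  -0.5 -0.4  1.1  0.1
 -1.5  0.1]
Lptr [0.597  0.1656 0.12  ] hood [-0.0093  0.2249  0.12  ] [0.1  0.15]
Rptr [ 0.5759 -0.2778  0.124 ] hood [-0.0087 -0.219   0.124 ] [0.1  0.13]
tapeLmid [0.6087 0.1829 0.2703] hood [0.0016 0.2428 0.2703] [0.27 0.45]
tapeRmid [ 0.5837 -0.2999  0.2735] hood [ 1.000e-04 -2.407e-01  2.735e-01] [0.13 0.17]
green [ 0.4178 -0.3034  0.0633] hood [-0.1654 -0.2523  0.0633] [0.15 0.19]
red [ 0.4075 -0.3729  0.0621] hood [-0.1722 -0.3222  0.0621] [0.15 0.18]
tub [ 0.37690786 -0.17410427  0.06      ] glue [0.41270867 0.17332038 0.14      ] brush ends [0.44439164 0.06830149 0.01      ] [ 0.40102426 -0.10944294  0.01      ]
```

{"op": "step_arm", "data": {
  "moves": [
    {"dy": -40,"gripper": -1},
    {"dy": -50,"gripper": -1},
    {"dy": -50,"gripper": -1},
    {"dy": -45,"gripper": -1},
    {"dx": -50,"rz": 6,"gripper": -1},
    {"dx": -50,"rz": 6,"gripper": -1},
    {"dx": -50,"rz": 6,"gripper": -1},
    {"dx": -50,"rz": 6,"gripper": -1},
    {"dx": -50,"rz": 6,"gripper": -1},
    {"dx": -50,"rz": 6,"gripper": -1},
    {"dx": -50,"rz": 6,"gripper": -1},
    {"gripper": -1}
  ]
}}

```text
invalid input at $.moves[0]: expected keys rx, ry, rz, dx, dy, dz, gripper
```

```bash
python3 - <<'E'
from bench import r
o=r.get_obs();print(o['joints'].round(3) if hasattr(o['joints'],'round') else o['joints'],o['tcp_pos'],o['orientation'],o['grip_width'],o['contact_force'])
E
```

```text
[-1.379  0.478  0.022  1.556 -0.012  1.109 -0.083] [0.199218   0.64440448 0.25240706] [-4.69125016e-01 -3.10624796e+00  2.64066383e-03] 0.0853744752050192 [ 1.30384076  1.36361022 -0.97766837]
```

All keys are required.

{"op": "step_arm", "data": {
  "moves": [
    {"rx": 0,"ry": 0,"rz": 0,"dx": 0,"dy": -40,"dz": 0,"gripper": -1},
    {"rx": 0,"ry": 0,"rz": 0,"dx": 0,"dy": -50,"dz": 0,"gripper": -1},
    {"rx": 0,"ry": 0,"rz": 0,"dx": 0,"dy": -50,"dz": 0,"gripper": -1},
    {"rx": 0,"ry": 0,"rz": 0,"dx": 0,"dy": -45,"dz": 0,"gripper": -1},
    {"rx": 0,"ry": 0,"rz": 6,"dx": -50,"dy": 0,"dz": 0,"gripper": -1},
    {"rx": 0,"ry": 0,"rz": 6,"dx": -50,"dy": 0,"dz": 0,"gripper": -1},
    {"rx": 0,"ry": 0,"rz": 6,"dx": -50,"dy": 0,"dz": 0,"gripper": -1},
    {"rx": 0,"ry": 0,"rz": 6,"dx": -50,"dy": 0,"dz": 0,"gripper": -1},
    {"rx": 0,"ry": 0,"rz": 6,"dx": -50,"dy": 0,"dz": 0,"gripper": -1},
    {"rx": 0,"ry": 0,"rz": 6,"dx": -50,"dy": 0,"dz": 0,"gripper": -1},
    {"rx": 0,"ry": 0,"rz": 6,"dx": -50,"dy": 0,"dz": 0,"gripper": -1},
    {"rx": 0,"ry": 0,"rz": 0,"dx": 0,"dy": 0,"dz": 0,"gripper": -1}
  ]
}}

```text
clock: 1.6
tcp_pos: [0.4267, 0.2669, 0.2532]
orientation: [1.562, 2.724, -0.002]
contact_force: [-1.3, 0.2, -0.0]
grip_width: 0.0001
gripper_force: 0.0
```

```bash
python3 - <<'E'
from bench import r
o=r.get_obs();print(o['clock'],o['joints'],o['tcp_pos'],o['orientation'],o['grip_width'],o['contact_force'])
E
```

```text
1.6 [-0.97759085  0.19464263  0.33761382  1.97715482 -0.07534185  0.98234987
 -0.07427044] [0.42671236 0.26691406 0.25318104] [ 1.56190256e+00  2.72449771e+00 -1.63243420e-03] 6.330086290693282e-05 [-1.33651626  0.15617075 -0.01889144]
```

{"op": "step_arm", "data": {
  "moves": [
    {"rx": 0,"ry": 0,"rz": 6,"dx": -52,"dy": 0,"dz": 0,"gripper": -1},
    {"rx": 0,"ry": 0,"rz": 6,"dx": -52,"dy": 0,"dz": 0,"gripper": -1},
    {"rx": 0,"ry": 0,"rz": 6,"dx": -52,"dy": 0,"dz": 0,"gripper": -1},
    {"rx": 0,"ry": 0,"rz": 6,"dx": -52,"dy": 0,"dz": 0,"gripper": -1},
    {"rx": 0,"ry": 0,"rz": 6,"dx": -52,"dy": 0,"dz": 0,"gripper": -1},
    {"rx": 0,"ry": 0,"rz": 6,"dx": -52,"dy": 0,"dz": 0,"gripper": -1},
    {"rx": 0,"ry": 0,"rz": 6,"dx": -52,"dy": 0,"dz": 0,"gripper": -1},
    {"rx": 0,"ry": 0,"rz": 6,"dx": -52,"dy": 0,"dz": 0,"gripper": -1},
    {"rx": 0,"ry": 0,"rz": 6,"dx": -52,"dy": 0,"dz": 0,"gripper": -1},
    {"rx": 0,"ry": 0,"rz": 6,"dx": -52,"dy": 0,"dz": 0,"gripper": -1},
    {"rx": 0,"ry": 0,"rz": 6,"dx": -52,"dy": 0,"dz": 0,"gripper": -1},
    {"rx": 0,"ry": 0,"rz": 0,"dx": 0,"dy": 0,"dz": 0,"gripper": -1}
  ]
}}

```text
clock: 3.1
tcp_pos: [0.4301, -0.2729, 0.2534]
orientation: [2.793, 1.437, -0.001]
contact_force: [-0.6, 0.5, 0.7]
grip_width: -0.0001
gripper_force: 0.0
```

```bash
cat >> h.py <<'E'
def state(goal=None):
    o=r.get_obs();R=cv2.Rodrigues(np.float64(o['orientation']))[0];p=np.array(o['tcp_pos'])
    print('t',round(o['clock'],2),'q',np.round(o['joints'],2),'p',p.round(4),'F',np.round(o['contact_force'],1),'\nx,y,z',R.T.round(3).tolist())
    if goal is not None:print('d_tool mm',(R.T@(np.array(goal)-p)*1e3).round(1))
    return R,p
E
python3 - <<'E'
from h import *
state([.418,-.3035,.063+.022])
cv2.imwrite('pics/w1.png',r.grab_frame('wrist'))
E
```

```text
t 3.1 q [-0.25  0.26  0.83  1.99 -0.23  0.99  0.07] p [ 0.4301 -0.2729  0.2534] F [-0.6  0.5  0.7] 
x,y,z [[0.581, 0.814, -0.001], [0.814, -0.581, -0.0], [-0.0, -0.001, -1.0]]
d_tool mm [-31.8   7.9 168.4]
```

View pics/w1.png

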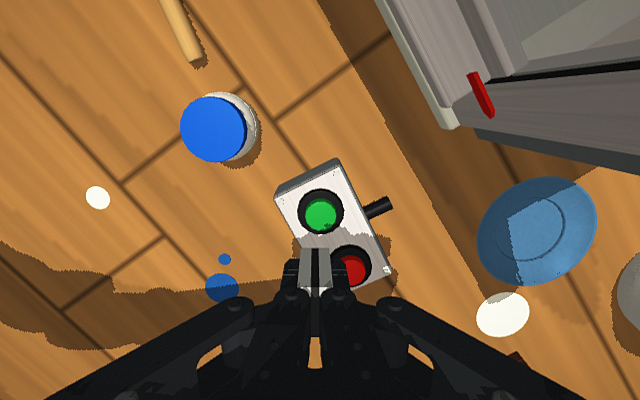

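The wrist view shows the green button at (321,211) with the shut fingertips just short of it. I'll cross-check the position.

```bash
python3 - <<'E'
from h import *
im=cv2.imread('pics/w1.png');b=blobs(im,(40,120,50),(85,255,255),(270,160,380,260),100);print(b)
X,e=tri(b[0][1],(417.85,269.69),'wrist','top');print(X,e,plane(b[0][1],'wrist',2,.063))
p=plane(b[0][1],'wrist',2,.063)
E
```

```text
[([305, 198, 32, 33, 831], [320.21, 214.22])]
[ 0.41710629 -0.30264596  0.06201472] [np.float64(1.3214850803175273), np.float64(0.3057794063605369)] [ 0.41711606 -0.30099005  0.063     ]
```

{"op": "step_arm", "data": {
  "moves": [
    {"rx": 0,"ry": 0,"rz": 0,"dx": -16,"dy": 4,"dz": 40,"gripper": -1},
    {"rx": 0,"ry": 0,"rz": 0,"dx": -16,"dy": 4,"dz": 50,"gripper": -1},
    {"rx": 0,"ry": 0,"rz": 0,"dx": 0,"dy": 0,"dz": 45,"gripper": -1},
    {"rx": 0,"ry": 0,"rz": 0,"dx": 0,"dy": 0,"dz": 15,"gripper": -1},
    {"rx": 0,"ry": 0,"rz": 0,"dx": 0,"dy": 0,"dz": 0,"gripper": -1}
  ]
}}

```text
clock: 3.78
tcp_pos: [0.421, -0.2998, 0.103]
orientation: [-2.786, -1.449, 0.001]
contact_force: [-0.0, 0.3, -0.2]
grip_width: 0.0
gripper_force: 0.0
```

```bash
python3 - <<'E'
from h import *
state([.418,-.3035,.063+.022])
E
```

```text
t 3.77 q [-0.02  0.51  0.66  2.09 -0.49  0.7   0.35] p [ 0.421  -0.2998  0.103 ] F [-0.   0.3 -0.2] 
x,y,z [[0.574, 0.819, 0.0], [0.819, -0.574, -0.001], [-0.001, 0.001, -1.0]]
d_tool mm [-4.8 -0.3 18. ]
```

{"op": "step_arm", "data": {
  "moves": [
    {"rx": 0,"ry": 0,"rz": 0,"dx": -4,"dy": 0,"dz": 8,"gripper": -1},
    {"rx": 0,"ry": 0,"rz": 0,"dx": 0,"dy": 0,"dz": 8,"gripper": -1},
    {"rx": 0,"ry": 0,"rz": 0,"dx": 0,"dy": 0,"dz": 4,"gripper": -1},
    {"rx": 0,"ry": 0,"rz": 0,"dx": 0,"dy": 0,"dz": 3,"gripper": -1},
    {"rx": 0,"ry": 0,"rz": 0,"dx": 0,"dy": 0,"dz": 0,"gripper": -1}
  ]
}}

```text
clock: 4.4
tcp_pos: [0.4197, -0.3056, 0.0866]
orientation: [-2.79, -1.443, -0.012]
contact_force: [-17.2, 14.9, 80.5]
grip_width: 0.0
gripper_force: 39.6
```

{"op": "step_arm", "data": {
  "moves": [
    {"rx": 0,"ry": 0,"rz": 0,"dx": 0,"dy": 0,"dz": -6,"gripper": -1},
    {"rx": 0,"ry": 0,"rz": 0,"dx": 0,"dy": 0,"dz": 0,"gripper": -1}
  ]
}}

```text
clock: 4.65
tcp_pos: [0.4194, -0.3051, 0.0881]
orientation: [2.786, 1.444, 0.005]
contact_force: [-0.0, 0.1, 9.5]
grip_width: 0.0001
gripper_force: 4.8
```

```bash
python3 - <<'E'
from h import *
print(r.tcp_to_tips);state([.418,-.303,.085])
a=[cv2.resize(r.grab_frame(n)[y:y+75,x:x+100],None,fx=4,fy=4) for n,x,y in(('scene',270,285),('top',370,235))]
w=cv2.resize(r.grab_frame('wrist')[150:350,220:420],(400,400));cv2.imwrite('pics/p2.png',np.hstack([np.vstack(a)[:,:],cv2.copyMakeBorder(w,0,200,0,0,0)]))
E
```

```text
0.022
t 4.65 q [ 0.01  0.53  0.64  2.09 -0.51  0.67  0.38] p [ 0.4194 -0.3051  0.0881] F [-0.   0.1  9.5] 
x,y,z [[0.576, 0.817, 0.001], [0.817, -0.576, 0.004], [0.004, -0.001, -1.0]]
d_tool mm [ 0.9 -2.3  3.1]
```

View pics/p2.png

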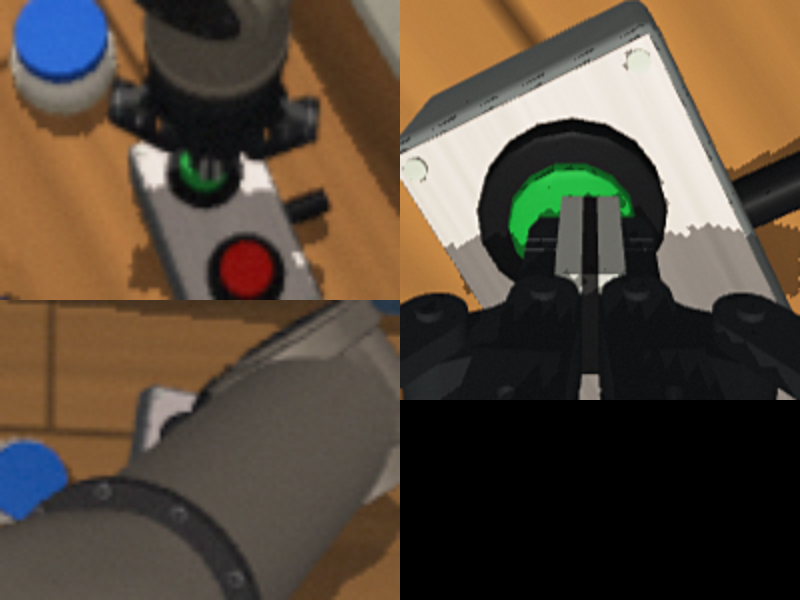

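{"op": "step_arm", "data": {
  "moves": [
    {"rx": 0,"ry": 0,"rz": 0,"dx": 0,"dy": 0,"dz": -3,"gripper": -1},
    {"rx": 0,"ry": 0,"rz": 0,"dx": 0,"dy": 0,"dz": 0,"gripper": -1}
  ]
}}

```text
clock: 5.05
tcp_pos: [0.4193, -0.305, 0.0902]
orientation: [2.786, 1.445, 0.003]
contact_force: [1.7, -2.5, 3.9]
grip_width: -0.0001
gripper_force: 1.8
```

{"op": "step_arm", "data": {
  "moves": [
    {"rx": 0,"ry": 0,"rz": 0,"dx": 0,"dy": 0,"dz": -2,"gripper": -1},
    {"rx": 0,"ry": 0,"rz": 0,"dx": 0,"dy": 0,"dz": 0,"gripper": -1}
  ]
}}

```text
clock: 5.3
tcp_pos: [0.4184, -0.3043, 0.0914]
orientation: [2.788, 1.446, 0.001]
contact_force: [1.6, -0.5, 3.2]
grip_width: 0.0001
gripper_force: 1.4
```

{"op": "step_arm", "data": {
  "moves": [
    {"rx": 0,"ry": 0,"rz": 0,"dx": 0,"dy": 0,"dz": -2,"gripper": -1},
    {"rx": 0,"ry": 0,"rz": 0,"dx": 0,"dy": 0,"dz": 0,"gripper": -1}
  ]
}}

```text
clock: 5.55
tcp_pos: [0.4179, -0.304, 0.0932]
orientation: [-2.788, -1.446, 0.0]
contact_force: [2.1, -0.4, 2.2]
grip_width: 0.0001
gripper_force: 0.9
```

{"op": "step_arm", "data": {
  "moves": [
    {"rx": 0,"ry": 0,"rz": 0,"dx": 0,"dy": 0,"dz": -3,"gripper": -1},
    {"rx": 0,"ry": 0,"rz": 0,"dx": 0,"dy": 0,"dz": 0,"gripper": -1}
  ]
}}

```text
clock: 5.8
tcp_pos: [0.4175, -0.3037, 0.0961]
orientation: [-2.788, -1.446, 0.001]
contact_force: [0.5, 0.4, -0.2]
grip_width: 0.0
gripper_force: 0.0
```

The force-versus-height profile shows a spring over about 6 mm, bottoming at TCP z ≈ 0.0885. So the button went fully in, and the shut tips reach about 32 mm past the TCP. Next I'll identify the arm kinematics from the logged poses so I can plan the horizontal hand pose.

```bash
cat > kin.py <<'E'
import numpy as np,itertools
from scipy.spatial.transform import Rotation as Ro
D=[([-1.379,.478,.022,1.556,-.012,1.109,-.083],[.199218,.644404,.252407],[-.469125,-3.106248,.00264]),
([-0.97759085,0.19464263,0.33761382,1.97715482,-0.07534185,0.98234987,-0.07427044],[.42671236,.26691406,.25318104],[1.56190256,2.72449771,-.00163])]
def frames(q,s):
    R=Ro.identity();out=[R]
    for i in range(7):
        R=R*Ro.from_rotvec(np.eye(3)[2 if i%2==0 else 1]*s[i]*q[i]);out.append(R)
    return out
E
python3 - <<'E'
from h import *; from kin import *
o=r.get_obs();D.append((list(o['joints']),list(o['tcp_pos']),list(o['orientation'])));open('kin.py','a').write(f"D.append({tuple(map(lambda a:np.array(a).tolist(),D[-1]))})\n")
res=[]
for s in itertools.product((1,-1),repeat=7):
    C=[frames(q,s)[-1].inv()*Ro.from_rotvec(v) for q,p,v in D]
    e=max((C[0].inv()*c).magnitude() for c in C);res.append((e,s,C[0].as_matrix().round(2).tolist()))
res.sort(key=lambda a:a[0])
for x in res[:4]:print(x)
for e,s,C in res[:4]:
    A=[];b=[]
    for q,p,v in D:
        F=frames(q,s);A.append(np.c_[[0,0,1],F[2].apply([0,0,1]),F[4].apply([0,0,1]),F[6].apply([0,0,1])]);b+=p
    x,rs,_,_=np.linalg.lstsq(np.vstack(A),np.array(b),rcond=None);print(x,(np.vstack(A)@x-b).round(4))
E
```

```text
(0.0007388546106498389, (-1, 1, -1, 1, -1, 1, -1), [[-0.0, -1.0, 0.0], [1.0, -0.0, -0.0], [0.0, 0.0, 1.0]])
(0.004121034525603285, (-1, -1, -1, -1, -1, -1, -1), [[-0.0, -1.0, 0.0], [1.0, -0.0, 0.0], [-0.0, 0.0, 1.0]])
(0.5881059813875941, (-1, 1, -1, -1, 1, -1, 1), [[-0.13, -0.57, -0.81], [0.99, -0.13, -0.07], [-0.07, -0.81, 0.58]])
(0.5904671297837104, (-1, -1, -1, 1, 1, 1, 1), [[-0.13, -0.57, 0.81], [0.99, -0.13, 0.07], [0.07, 0.81, 0.58]])
[3.17884044 0.44012292 0.5314555  3.06517081] [-0.0612  0.0153  0.0147 -0.0137  0.0498 -0.0029 -0.0162  0.027  -0.0118]
[17.07392139 -0.43729253 -0.47890461 16.75797353] [-0.0542 -0.0097 -0.1108 -0.0594  0.0537 -0.1002 -0.0134  0.0366  0.211 ]
[-0.36196033  0.20455455 -0.12533845 -0.52111614] [-0.0658 -0.029  -0.1908 -0.158  -0.0479  0.0996  0.0728 -0.0107  0.0912]
[ 0.529208   -0.10778221  0.29131999  0.3350006 ] [-0.0756 -0.0781  0.1252 -0.0942 -0.0038 -0.2066  0.0641 -0.0093  0.0814]
```

{"op": "step_arm", "data": {
  "moves": [
    {"rx": 0,"ry": 0,"rz": 0,"dx": 0,"dy": 0,"dz": -60,"gripper": -1},
    {"rx": 0,"ry": 0,"rz": 0,"dx": 0,"dy": 0,"dz": -60,"gripper": -1},
    {"rx": 0,"ry": 0,"rz": 0,"dx": 0,"dy": 0,"dz": -60,"gripper": -1},
    {"rx": 0,"ry": 0,"rz": -8,"dx": 48,"dy": -25,"dz": -20,"gripper": -1},
    {"rx": 0,"ry": 0,"rz": -8,"dx": 48,"dy": -17,"dz": 0,"gripper": -1},
    {"rx": 0,"ry": 0,"rz": -8,"dx": 48,"dy": -10,"dz": 0,"gripper": -1},
    {"rx": 0,"ry": 0,"rz": -8,"dx": 48,"dy": -4,"dz": 0,"gripper": -1},
    {"rx": 0,"ry": 0,"rz": 0,"dx": 0,"dy": 0,"dz": 0,"gripper": -1}
  ]
}}

```text
clock: 6.8
tcp_pos: [0.4437, -0.0998, 0.2958]
orientation: [-2.272, -2.167, 0.0]
contact_force: [0.3, -1.5, -0.5]
grip_width: 0.0
gripper_force: 0.0
```

```bash
cat >> h.py <<'E'
def log():
    o=r.get_obs();open('kin.py','a').write(f"D.append({tuple(np.array(o[k]).tolist() for k in('joints','tcp_pos','orientation'))})\n")
E
cat > path.py <<'E'
# tool rotations along a joint-space line from here to q*, and where the forearm would point
from h import *; from kin import *
S=(-1,1,-1,1,-1,1,-1);C=Ro.from_euler('z',90,degrees=True)
def rot(q):return frames(q,S)[-1]*C
def rows(q0,q1,n):
    Q=[q0+(q1-q0)*t for t in np.linspace(0,1,n+1)]
    return [(rot(a).inv()*rot(b)).as_rotvec(degrees=True) for a,b in zip(Q,Q[1:])],[rot(a) for a in Q]
E
python3 - <<'E'
from path import *
log();state()
q0=np.array(r.get_obs()['joints'])
q1=np.array([.05,.2,0,2.2,3.14,.83,1.57])
for s in(1.57,-1.57):
    q1[6]=s;print(rot(q1).as_matrix().T.round(2).tolist())
    a,b=rows(q0,q1,24);print(np.abs(a).max());print([x.as_matrix()[:,2].round(2).tolist() for x in b[::3]])
E
```

```text
t 6.8 q [-0.57  0.05  0.69  2.04 -0.04  1.07  0.09] p [ 0.4437 -0.0998  0.2958] F [ 0.3 -1.5 -0.5] 
x,y,z [[0.047, 0.999, 0.001], [0.999, -0.047, -0.001], [-0.001, 0.001, -1.0]]
[[-0.0, -0.0, 1.0], [-0.05, -1.0, -0.0], [1.0, -0.05, 0.0]]
8.65377988861903
[[-0.0, 0.0, -1.0], [-0.02, -0.34, -0.94], [0.04, -0.62, -0.78], [0.18, -0.81, -0.56], [0.38, -0.86, -0.34], [0.59, -0.79, -0.14], [0.79, -0.61, -0.01], [0.94, -0.35, 0.03], [1.0, -0.05, 0.0]]
[[0.0, 0.0, -1.0], [0.05, 1.0, 0.0], [1.0, -0.05, 0.0]]
6.756929391889006
[[-0.0, 0.0, -1.0], [-0.02, -0.34, -0.94], [0.04, -0.62, -0.78], [0.18, -0.81, -0.56], [0.38, -0.86, -0.34], [0.59, -0.79, -0.14], [0.79, -0.61, -0.01], [0.94, -0.35, 0.03], [1.0, -0.05, 0.0]]
```

{"op": "step_arm", "data": {
  "moves": [
    {"rx": 0,"ry": -10,"rz": 0,"dx": 0,"dy": 0,"dz": 0,"gripper": -1},
    {"rx": 0,"ry": -10,"rz": 0,"dx": 0,"dy": 0,"dz": 0,"gripper": -1},
    {"rx": 0,"ry": -10,"rz": 0,"dx": 0,"dy": 0,"dz": 0,"gripper": -1},
    {"rx": 0,"ry": -10,"rz": 0,"dx": 0,"dy": 0,"dz": 0,"gripper": -1},
    {"rx": 0,"ry": -10,"rz": 0,"dx": 0,"dy": 10,"dz": 0,"gripper": -1},
    {"rx": 0,"ry": -10,"rz": 0,"dx": 0,"dy": 10,"dz": 0,"gripper": -1},
    {"rx": 0,"ry": 0,"rz": 0,"dx": 0,"dy": 0,"dz": 0,"gripper": -1}
  ]
}}

```text
clock: 7.68
tcp_pos: [0.4638, -0.1038, 0.2946]
orientation: [1.629, 1.548, -0.95]
contact_force: [-0.7, -0.4, 0.3]
grip_width: 0.0
gripper_force: 0.0
```

```bash
python3 - <<'E'
from path import *
log();state()
E
```

```text
t 7.67 q [-0.89  0.39  0.55  2.09  0.77  1.32 -0.82] p [ 0.4638 -0.1038  0.2946] F [-0.7 -0.4  0.3] 
x,y,z [[0.023, 0.496, -0.868], [0.999, -0.054, -0.005], [-0.049, -0.867, -0.497]]
```

{"op": "step_arm", "data": {
  "moves": [
    {"rx": -5,"ry": -9,"rz": 0,"dx": 0,"dy": 10,"dz": 0,"gripper": -1},
    {"rx": -8,"ry": -8,"rz": 0,"dx": 0,"dy": 10,"dz": 0,"gripper": -1},
    {"rx": -8,"ry": -8,"rz": 0,"dx": 0,"dy": 0,"dz": 0,"gripper": -1},
    {"rx": -10,"ry": -4,"rz": 0,"dx": 0,"dy": 0,"dz": 0,"gripper": -1},
    {"rx": -10,"ry": 0,"rz": 0,"dx": 0,"dy": 0,"dz": 0,"gripper": -1},
    {"rx": 0,"ry": 0,"rz": 0,"dx": 0,"dy": 0,"dz": 0,"gripper": -1}
  ]
}}

```text
clock: 8.43
tcp_pos: [0.4845, -0.1135, 0.2769]
orientation: [0.862, 1.377, -0.84]
contact_force: [0.2, -0.4, 0.3]
grip_width: 0.0
gripper_force: 0.0
```

```bash
python3 - <<'E'
from path import *
log();R,p=state()
G=np.c_[[0,0,-1.],[.0487,.9988,0],[.9988,-.0487,0]]
print(Ro.from_matrix(R.T@G).as_rotvec(degrees=True).round(1))
E
```

```text
t 8.43 q [-0.87  0.62  0.32  2.41  1.42  1.41 -1.44] p [ 0.4845 -0.1135  0.2769] F [ 0.2 -0.4  0.3] 
x,y,z [[0.024, 0.001, -1.0], [0.889, 0.457, 0.022], [0.457, -0.89, 0.01]]
[-60.    1.2  -0.8]
```

```bash
cat >> path.py <<'E'
def cols(q):
    F=frames(q,S);E=np.eye(3)
    # d1 z ; lateral y in frame1; link3 z,x (F2/F3) ; lateral ; link5 ; tool z ; 
    return np.c_[[0,0,1.],F[1].apply(E[1]),F[2].apply(E[2]),F[3].apply(E[0]),F[4].apply(E[2]),F[4].apply(E[0]),F[5].apply(E[1]),F[6].apply(E[2]),F[6].apply(E[0])]
def fit():
    A=np.vstack([cols(q) for q,_,_ in D]);b=np.hstack([p for _,p,_ in D])
    x=np.linalg.solve(A.T@A+1e-7*np.eye(A.shape[1]),A.T@b);return x,(A@x-b)
E
python3 - <<'E'
from path import *
x,e=fit();print(len(D),x.round(4),abs(e).max().round(4))
from scipy.optimize import least_squares
lo=np.array([-2.96,-.34,-1.41,.24,-1.37,.17,-2.96]);hi=np.array([2.96,2.1,1.46,2.44,4.51,1.92,2.96])
G=Ro.from_matrix(np.c_[[0,0,-1.],[.0487,.9988,0],[.9988,-.0487,0]])
q0=np.array(D[-1][0])
for P in([.5,-.03,.28],[.5,-.03,.09],[.55,-.03,.09],[.55,-.03,.25],[.55,-.06,.09],[.55,-.06,.25]):
    for tilt in (0,20):
        T=G*Ro.from_euler('y',-tilt,degrees=True)
        best=min((least_squares(lambda q:np.r_[(cols(q)@x-P)*10,(T.inv()*rot(q)).as_rotvec()*3,(q-q0)*.01],np.clip(g,lo+.02,hi-.02),bounds=(lo,hi)) for g in(q0,np.array([0,.3,0,2.2,3.1,.8,-1.57]),np.array([-.8,.6,.5,2.2,2.5,1,-1.57]))),key=lambda s:s.cost)
        q=best.x;print(P,tilt,q.round(2),np.linalg.norm(cols(q)@x-P).round(4),T.as_matrix()[:,2].round(2))
E
```

```text
6 [ 0.2854 -0.0479  0.5557 -0.0208  0.4548  0.0096 -0.0154  0.3216 -0.0314] 0.0045
[0.5, -0.03, 0.28] 0 [ 1.34  1.68 -1.41  2.44  3.45  0.99 -0.08] 0.0773 [ 1.   -0.05 -0.  ]
[0.5, -0.03, 0.28] 20 [ 1.23  2.1  -1.27  2.44  4.09  1.2   0.09] 0.0284 [ 0.94 -0.05  0.34]
[0.5, -0.03, 0.09] 0 [ 1.31  2.1  -0.96  2.44  3.95  1.31  0.06] 0.014 [ 1.   -0.05 -0.  ]
[0.5, -0.03, 0.09] 20 [ 0.91  1.85 -0.6   2.32  4.32  1.92 -0.32] 0.0 [ 0.94 -0.05  0.34]
[0.55, -0.03, 0.09] 0 [ 0.93  1.72 -0.86  2.44  3.76  1.71 -0.31] 0.0001 [ 1.   -0.05 -0.  ]
[0.55, -0.03, 0.09] 20 [-0.91  1.79  0.51  2.4   1.89  1.92 -2.8 ] 0.0 [ 0.94 -0.05  0.34]
[0.55, -0.03, 0.25] 0 [ 1.12  1.83 -1.41  2.44  3.48  1.31  0.08] 0.0463 [ 1.   -0.05 -0.  ]
[0.55, -0.03, 0.25] 20 [ 1.05  1.84 -1.15  2.44  3.99  1.53 -0.07] 0.0001 [ 0.94 -0.05  0.34]
[0.55, -0.06, 0.09] 0 [ 0.94  1.59 -0.77  2.44  3.75  1.71 -0.47] 0.0001 [ 1.   -0.05 -0.  ]
[0.55, -0.06, 0.09] 20 [-0.87  1.84  0.56  2.4   1.9   1.92 -2.88] 0.0 [ 0.94 -0.05  0.34]
[0.55, -0.06, 0.25] 0 [ 1.24  1.75 -1.41  2.44  3.42  1.19  0.02] 0.0389 [ 1.   -0.05 -0.  ]
[0.55, -0.06, 0.25] 20 [ 1.08  1.67 -1.05  2.44  3.97  1.58 -0.25] 0.0001 [ 0.94 -0.05  0.34]
```

```bash
cat >> path.py <<'E'
from scipy.optimize import least_squares
X,_=fit()
lo=np.array([-2.96,-.34,-1.41,.24,-1.37,.17,-2.96]);hi=np.array([2.96,2.1,1.46,2.44,4.51,1.92,2.96])
def target(yaw,pitch):  # yaw: degrees clockwise from hood x; pitch: up
    a=-.0487-np.radians(yaw);b=np.radians(pitch)
    z=np.array([np.cos(a)*np.cos(b),np.sin(a)*np.cos(b),np.sin(b)]);y=np.array([-np.sin(a),np.cos(a),0]);return Ro.from_matrix(np.c_[np.cross(y,z),y,z])
def ik(P,T,g,w=.01):
    s=least_squares(lambda q:np.r_[(cols(q)@X-P)*10,(T.inv()*rot(q)).as_rotvec()*3,(q-g)*w],np.clip(g,lo+.02,hi-.02),bounds=(lo,hi))
    return s.x,np.linalg.norm(cols(s.x)@X-P)+.3*(T.inv()*rot(s.x)).magnitude()
def wp(xh,yh,z):c,s=np.cos(.0487),np.sin(.0487);return np.array([.5953+c*xh+s*yh,-.0595-s*xh+c*yh,z])
E
python3 - <<'E'
from path import *
q0=np.array(D[-1][0])
for yaw in(30,40,50,60):
  for pitch in(0,-12,-25):
    for yh in(.1,0,-.1,-.15):
      T=target(yaw,pitch);zd=T.as_matrix()[:,2];out=[];g=q0
      for xh,z in((-.10,.24),(-.10,.085),(-.012,.085),(-.012,.246)):
        q,e=ik(wp(xh,yh,z)-.033*zd,T,g);out.append(e);g=q
        if z==.085 and xh>-.05:ql=q
      if max(out)<.02:print(yaw,pitch,yh,np.round(out,3),'low',ql.round(2),'high',q.round(2),'wrist',(wp(-.012,yh,.09)-.355*zd).round(2))
E
```

```text
30 -12 0.1 [0.007 0.    0.    0.   ] low [-0.34  1.   -0.5   2.32  1.91  1.79 -1.53] high [-0.25  0.59 -0.63  2.34  1.8   1.62 -1.21] wrist [0.3  0.23 0.16]
30 -25 0.1 [0.    0.001 0.    0.   ] low [ 0.02  0.99 -0.9   2.31  1.97  1.77 -1.22] high [ 0.22  0.66 -1.16  2.27  1.77  1.63 -0.91] wrist [0.32 0.22 0.24]
40 0 0.1 [0. 0. 0. 0.] low [-0.99  1.09  0.21  2.2   1.52  1.38 -1.7 ] high [-1.02  0.71  0.26  2.29  1.55  1.41 -1.42] wrist [0.33 0.28 0.09]
40 -12 0.1 [0. 0. 0. 0.] low [-0.92  0.92  0.17  2.25  1.58  1.23 -1.59] high [-0.94  0.53  0.19  2.29  1.52  1.26 -1.23] wrist [0.33 0.28 0.16]
40 -12 0 [0.018 0.007 0.    0.   ] low [-0.18  1.   -0.51  2.32  1.9   1.8  -1.54] high [-0.08  0.59 -0.64  2.35  1.79  1.63 -1.21] wrist [0.33 0.18 0.16]
40 -25 0.1 [0. 0. 0. 0.] low [-0.83  0.74  0.15  2.26  1.6   1.03 -1.42] high [-0.84  0.37  0.14  2.25  1.41  1.09 -0.99] wrist [0.35 0.26 0.24]
40 -25 0 [0.    0.011 0.    0.   ] low [ 0.19  1.   -0.91  2.31  1.97  1.79 -1.23] high [ 0.4   0.67 -1.18  2.27  1.77  1.65 -0.92] wrist [0.35 0.16 0.24]
50 0 0.1 [0. 0. 0. 0.] low [-0.98  1.09  0.
[... 2167 characters left out ...]
low [-0.23  0.91 -0.12  2.23  1.74  1.45 -1.55] high [-0.21  0.54 -0.14  2.27  1.65  1.39 -1.21] wrist [0.42 0.1  0.16]
60 -25 0.1 [0. 0. 0. 0.] low [-0.83  0.8   0.15  2.03  1.15  1.14 -1.2 ] high [-0.84  0.51  0.15  2.01  1.08  1.3  -0.91] wrist [0.44 0.33 0.24]
60 -25 0 [0. 0. 0. 0.] low [-0.72  0.77  0.22  2.16  1.33  1.02 -1.29] high [-0.74  0.44  0.22  2.14  1.21  1.17 -0.94] wrist [0.44 0.23 0.24]
60 -25 -0.1 [0. 0. 0. 0.] low [-0.57  0.76  0.27  2.25  1.57  0.94 -1.4 ] high [-0.59  0.39  0.28  2.23  1.4   1.04 -0.97] wrist [0.43 0.13 0.24]
60 -25 -0.15 [0. 0. 0. 0.] low [-0.36  0.74  0.15  2.26  1.71  1.01 -1.43] high [-0.37  0.37  0.14  2.25  1.51  1.03 -0.98] wrist [0.43 0.08 0.24]
```

```bash
python3 - <<'E'
from path import *
q0=np.array(D[-1][0]);print(wp(0,0,0))
for yaw in(10,20,30,35,40,45):
  for pitch in(-18,-25,-32,-40):
    for yh in(.1,.05,0,-.05,-.1):
      T=target(yaw,pitch);zd=T.as_matrix()[:,2];out=[];g=q0;m=9
      for xh,z in((-.10,.24),(-.10,.075),(-.015,.075),(-.015,.24)):
        q,e=ik(wp(xh,yh,z)-.033*zd,T,g,.003);out.append(e);g=q;m=min(m,(hi-q).min(),(q-lo).min())
        if z==.075 and xh>-.05:ql=q
      w=wp(-.015,yh,.08)-.355*zd
      if max(out)<.01:print(yaw,pitch,yh,'slope',np.degrees(np.arctan(np.tan(-np.radians(pitch))/np.cos(np.radians(yaw)))).round(),'m',m.round(2),np.round(out,3),'low',ql.round(2),'high',q.round(2),'wrist',w.round(2))
E
```

```text
[ 0.5953 -0.0595  0.    ]
30 -18 0.1 slope 21.0 m 0.0 [0. 0. 0. 0.] low [-0.21  0.99 -0.64  2.32  1.94  1.77 -1.43] high [-0.08  0.58 -0.81  2.32  1.78  1.58 -1.1 ] wrist [0.3  0.22 0.19]
30 -25 0.1 slope 28.0 m 0.0 [0. 0. 0. 0.] low [-0.01  1.   -0.86  2.31  1.97  1.76 -1.26] high [ 0.19  0.64 -1.12  2.28  1.76  1.6  -0.94] wrist [0.31 0.22 0.23]
30 -32 0.1 slope 36.0 m 0.0 [0. 0. 0. 0.] low [-0.04  0.82 -0.73  2.3   1.89  1.44 -1.22] high [ 0.12  0.44 -0.9   2.24  1.62  1.25 -0.85] wrist [0.33 0.2  0.27]
30 -40 0.1 slope 44.0 m 0.0 [0. 0. 0. 0.] low [-0.27  0.61 -0.35  2.29  1.8   0.97 -1.17] high [-0.19  0.25 -0.42  2.22  1.4   0.89 -0.66] wrist [0.36 0.19 0.31]
30 -40 0.05 slope 44.0 m 0.0 [0.   0.01 0.   0.  ] low [ 0.45  1.06 -1.23  2.3   1.99  1.64 -0.88] high [ 0.63  0.65 -1.41  2.21  1.66  1.38 -0.61] wrist [0.35 0.14 0.31]
35 -18 0.1 slope 22.0 m 0.0 [0. 0. 0. 0.] low [-0.71  0.85 -0.04  2.3   1.74  1.29 -1.57] high [-0.7   0.44 -0.06  2.32  1.6   1.25 -1.17] wrist [0.32 0.25 0.19]
35 -18 0.05 slope 22.0 m 0.0 [0.003 0.006 0.    0.   ] low [-0.12  1.   -0.66  2.32  1.94  1.
[... 4997 characters left out ...]
1  0.96 -0.67] wrist [0.4  0.24 0.31]
45 -40 0.05 slope 50.0 m 0.03 [0. 0. 0. 0.] low [-0.66  0.6   0.19  2.26  1.52  0.74 -1.18] high [-0.66  0.26  0.15  2.19  1.18  0.9  -0.66] wrist [0.4  0.19 0.31]
45 -40 0 slope 50.0 m 0.0 [0. 0. 0. 0.] low [-0.36  0.58 -0.06  2.28  1.66  0.85 -1.2 ] high [-0.32  0.24 -0.11  2.21  1.28  0.9  -0.66] wrist [0.4  0.14 0.31]
45 -40 -0.05 slope 50.0 m 0.0 [0. 0. 0. 0.] low [ 0.18  0.67 -0.6   2.27  1.8   1.12 -1.11] high [ 0.31  0.32 -0.71  2.19  1.44  1.   -0.66] wrist [0.4  0.09 0.31]
45 -40 -0.1 slope 50.0 m 0.0 [0.    0.003 0.    0.   ] low [ 0.69  1.04 -1.2   2.27  1.99  1.6  -0.87] high [ 0.87  0.69 -1.41  2.18  1.67  1.41 -0.6 ] wrist [0.39 0.04 0.31]
```

```bash
cat > plan.py <<'E'
from path import *
def track(q,segs):
    for P,T,n in segs:
        P0=cols(q)@X;R0=rot(q);dv=(R0.inv()*T).as_rotvec();m=9
        for t in np.linspace(0,1,n+1)[1:]:
            qn,e=ik(P0+(P-P0)*t,R0*Ro.from_rotvec(dv*t),q,.02);q=qn;m=min(m,(hi-q).min(),(q-lo).min())
        print('P',np.round(P,3),'q',q.round(2),'err',e.round(4),'minmargin',m.round(3))
    return q
E
python3 - <<'E'
from plan import *
q0=np.array(D[-1][0])
for yaw,pitch,yh in((45,-28,.01),(45,-28,-.02),(40,-28,.02),(45,-33,-.01),(35,-28,.03)):
    print(yaw,pitch,yh);T=target(yaw,pitch);zd=T.as_matrix()[:,2]
    track(q0,[(wp(xh,yh,z)-.033*zd,T,6) for xh,z in((-.08,.22),(-.07,.065),(-.017,.065),(-.017,.24))])
E
```

```text
45 -28 0.01
P [ 0.496 -0.024  0.235] q [-0.82  0.3   0.21  2.42  1.43  1.03 -1.08] err 0.0 minmargin 0.009
P [ 0.506 -0.025  0.08 ] q [-0.75  0.74  0.17  2.41  1.69  0.97 -1.58] err 0.0 minmargin 0.005
P [ 0.559 -0.027  0.08 ] q [-0.7   0.75  0.21  2.32  1.72  0.93 -1.49] err 0.0 minmargin 0.043
P [ 0.559 -0.027  0.255] q [-0.74  0.32  0.24  2.3   1.45  0.98 -0.96] err 0.0 minmargin 0.11
45 -28 -0.02
P [ 0.495 -0.054  0.235] q [-0.62  0.29  0.05  2.44  1.5   1.05 -1.09] err 0.0 minmargin 0.0
P [ 0.505 -0.054  0.08 ] q [-0.45  0.73 -0.12  2.42  1.76  1.16 -1.56] err 0.0 minmargin 0.0
P [ 0.558 -0.057  0.08 ] q [-0.41  0.74 -0.08  2.32  1.8   1.11 -1.47] err 0.0 minmargin 0.035
P [ 0.558 -0.057  0.255] q [-0.4   0.32 -0.09  2.3   1.53  1.05 -0.97] err 0.0 minmargin 0.107
40 -28 0.02
P [ 0.495 -0.016  0.235] q [-0.59  0.29 -0.07  2.44  1.51  1.08 -1.1 ] err 0.0 minmargin 0.0
P [ 0.505 -0.016  0.08 ] q [-0.43  0.74 -0.24  2.42  1.77  1.24 -1.55] err 0.0 minmargin 0.0
P [ 0.558 -0.019  0.08 ] q [-0.38  0.75 -0.2   2.33  1.82  1.19 -1.45] err 0.0 minmargin 0.032
P [ 0.558 -0.019  0.255] q [-0.35  0.32 -0.23  2.3   1.56  1.09 -0.97] err 0.0 minmargin 0.102
45 -33 -0.01
P [ 0.496 -0.045  0.238] q [-0.76  0.23  0.24  2.42  1.41  0.92 -0.96] err 0.0 minmargin 0.003
P [ 0.506 -0.046  0.083] q [-0.64  0.66  0.15  2.43  1.76  0.89 -1.52] err 0.0 minmargin 0.0
P [ 0.559 -0.048  0.083] q [-0.6   0.68  0.19  2.33  1.77  0.85 -1.43] err 0.0 minmargin 0.03
P [ 0.559 -0.048  0.258] q [-0.64  0.27  0.22  2.29  1.42  0.89 -0.84] err 0.0 minmargin 0.107
35 -28 0.03
P [ 0.494 -0.008  0.235] q [-0.19  0.32 -0.53  2.44  1.61  1.19 -1.09] err 0.0 minmargin 0.0
P [ 0.504 -0.008  0.08 ] q [ 0.02  0.94 -0.81  2.43  1.9   1.69 -1.4 ] err 0.0 minmargin 0.0
P [ 0.557 -0.011  0.08 ] q [ 0.08  0.93 -0.78  2.34  1.97  1.61 -1.28] err 0.0 minmargin 0.024
P [ 0.557 -0.011  0.255] q [ 0.28  0.51 -1.    2.29  1.72  1.38 -0.91] err 0.0 minmargin 0.1
```

```bash
python3 - <<'E'
from plan import *
q0=np.array(D[-1][0])
for yaw,pitch,yh in((38,-32,.03),(35,-34,.04),(40,-30,.04),(35,-34,.02)):
    print(yaw,pitch,yh);T=target(yaw,pitch);zd=T.as_matrix()[:,2]
    q=track(q0,[(wp(xh,yh,z)-.033*zd,T,6) for xh,z in((-.058,.22),(-.058,.065),(-.022,.065),(-.022,.23))])
    for xh,z in((-.058,.065),(-.022,.07)): # clearance of tool axis to glue cylinder
        P=wp(xh,yh,z);s=np.linspace(.08,.42,200)[:,None];L=P-s*zd;dx=np.maximum(np.hypot(L[:,0]-.413,L[:,1]-.173)-.026,0);dz=np.maximum(L[:,2]-.14,0);print('glue gap axis',np.hypot(dx,dz).min().round(3))
E
```

```text
38 -32 0.03
P [ 0.518 -0.008  0.237] q [-0.78  0.25  0.22  2.41  1.51  0.9  -0.99] err 0.0 minmargin 0.005
P [ 0.518 -0.008  0.082] q [-0.69  0.67  0.14  2.43  1.84  0.92 -1.55] err 0.0 minmargin 0.0
P [ 0.554 -0.01   0.082] q [-0.65  0.68  0.17  2.37  1.86  0.88 -1.49] err 0.0 minmargin 0.019
P [ 0.554 -0.01   0.247] q [-0.7   0.27  0.21  2.34  1.52  0.87 -0.92] err 0.0 minmargin 0.066
glue gap axis 0.068
glue gap axis 0.071
35 -34 0.04
P [0.518 0.    0.238] q [-0.74  0.22  0.19  2.41  1.52  0.85 -0.94] err 0.0 minmargin 0.0
P [0.518 0.    0.083] q [-0.58  0.64  0.01  2.44  1.88  0.95 -1.5 ] err 0.0 minmargin 0.0
P [ 0.554 -0.002  0.083] q [-0.54  0.65  0.04  2.37  1.9   0.91 -1.44] err 0.0 minmargin 0.015
P [ 0.554 -0.002  0.248] q [-0.57  0.24  0.06  2.33  1.53  0.86 -0.87] err 0.0 minmargin 0.066
glue gap axis 0.072
glue gap axis 0.077
40 -30 0.04
P [0.518 0.003 0.237] q [-0.81  0.29  0.21  2.39  1.47  0.96 -1.02] err 0.0 minmargin 0.017
P [0.518 0.003 0.082] q [-0.75  0.71  0.16  2.41  1.75  0.94 -1.55] err 0.0 minmargin 0.023
P [0.554 0.001 0.082] q [-0.71  0.71  0.18  2.34  1.77  0.91 -1.49] err 0.0 minmargin 0.043
P [0.554 0.001 0.247] q [-0.76  0.31  0.22  2.33  1.48  0.93 -0.96] err 0.0 minmargin 0.087
glue gap axis 0.05
glue gap axis 0.055
35 -34 0.02
P [ 0.517 -0.02   0.238] q [-0.58  0.21  0.07  2.42  1.57  0.86 -0.94] err 0.0 minmargin 0.0
P [ 0.517 -0.02   0.083] q [-0.33  0.66 -0.23  2.44  1.91  1.09 -1.45] err 0.0 minmargin 0.0
P [ 0.553 -0.022  0.083] q [-0.29  0.66 -0.21  2.37  1.93  1.05 -1.38] err 0.0 minmargin 0.013
P [ 0.553 -0.022  0.248] q [-0.27  0.26 -0.22  2.33  1.58  0.9  -0.87] err 0.0 minmargin 0.067
glue gap axis 0.088
glue gap axis 0.09
```

```bash
python3 - <<'E'
from plan import *
R,p=state();T=target(40,-31);zd=T.as_matrix()[:,2]
G=wp(-.058,.035,.22)-.033*zd;print(G,'shift tool',(R.T@(G-p)*1e3).round(1),'rot',(Ro.from_matrix(R).inv()*T).as_rotvec(degrees=True).round(1))
q=track(np.array(r.get_obs()['joints']),[(G,Ro.from_matrix(R),4),(G,T,6)])
E
```

```text
t 8.43 q [-0.87  0.62  0.32  2.41  1.42  1.41 -1.44] p [ 0.4845 -0.1135  0.2769] F [ 0.2 -0.4  0.3] 
x,y,z [[0.024, 0.001, -1.0], [0.889, 0.457, 0.022], [0.457, -0.89, 0.01]]
[ 0.51831467 -0.00250249  0.23699626] shift tool [ 40.8  79.9 -83.7] rot [-19.3  31.5  -6.5]
P [ 0.518 -0.003  0.237] q [-0.97  0.76  0.26  2.22  1.24  1.47 -1.36] err 0.0 minmargin 0.071
P [ 0.518 -0.003  0.237] q [-0.78  0.28  0.19  2.39  1.47  0.95 -1.  ] err 0.0 minmargin 0.048
```

{"op": "step_arm", "data": {
  "moves": [
    {"rx": 0,"ry": 0,"rz": 0,"dx": 10,"dy": 20,"dz": -21,"gripper": -1},
    {"rx": 0,"ry": 0,"rz": 0,"dx": 10,"dy": 20,"dz": -21,"gripper": -1},
    {"rx": 0,"ry": 0,"rz": 0,"dx": 10,"dy": 20,"dz": -21,"gripper": -1},
    {"rx": 0,"ry": 0,"rz": 0,"dx": 10,"dy": 20,"dz": -21,"gripper": -1},
    {"rx": -5,"ry": 8,"rz": -1.6,"dx": 0,"dy": 0,"dz": 0,"gripper": -1},
    {"rx": -5,"ry": 8,"rz": -1.6,"dx": 0,"dy": 0,"dz": 0,"gripper": -1},
    {"rx": -5,"ry": 8,"rz": -1.6,"dx": 0,"dy": 0,"dz": 0,"gripper": -1},
    {"rx": -4.5,"ry": 7.5,"rz": -1.6,"dx": 0,"dy": 0,"dz": 0,"gripper": -1},
    {"rx": 0,"ry": 0,"rz": 0,"dx": 0,"dy": 0,"dz": 0,"gripper": -1}
  ]
}}

```text
clock: 9.55
tcp_pos: [0.5193, -0.0027, 0.2412]
orientation: [0.783, 1.989, -0.433]
contact_force: [0.8, 0.5, -0.7]
grip_width: 0.0004
gripper_force: 0.0
```

```bash
python3 - <<'E'
from plan import *
log();R,p=state();T=target(40,-31);zd=R[:,2]
G=wp(-.058,.035,.065)-.033*zd;print(G,'shift tool',(R.T@(G-p)*1e3).round(1),'rot',(Ro.from_matrix(R).inv()*T).as_rotvec(degrees=True).round(1))
q=np.array(r.get_obs()['joints']);print('model err',cols(q)@X-p)
track(q,[(G,Ro.from_matrix(R),6)])
print('per 100mm up tool',(R.T@[0,0,100]).round(1),'hood x 10mm',(R.T@(wp(.01,0,0)-wp(0,0,0))*1e3).round(1))
cv2.imwrite('pics/s3.png',np.hstack([cv2.resize(r.grab_frame('scene')[60:360,180:440],(400,460)),cv2.resize(r.grab_frame('top')[120:320,200:460],(400,308)).copy() if 0 else cv2.resize(r.grab_frame('top')[110:340,220:420],(400,460))]))
E
```

```text
t 9.55 q [-0.82  0.26  0.18  2.4   1.43  0.98 -1.  ] p [ 0.5193 -0.0027  0.2412] F [ 0.8  0.5 -0.7] 
x,y,z [[-0.37, 0.352, -0.86], [0.678, 0.735, 0.01], [0.635, -0.579, -0.511]]
[ 0.51810153 -0.00261797  0.08186426] shift tool [137.4  -2.3  80.7] rot [ 0.4  0.3 -0.4]
model err [-0.0097885   0.01277658  0.0027323 ]
P [ 0.518 -0.003  0.082] q [-0.72  0.69  0.15  2.42  1.78  0.93 -1.56] err 0.0 minmargin 0.014
per 100mm up tool [-86.    1.  -51.1] hood x 10mm [-3.9  6.4  6.6]
```

View pics/s3.png

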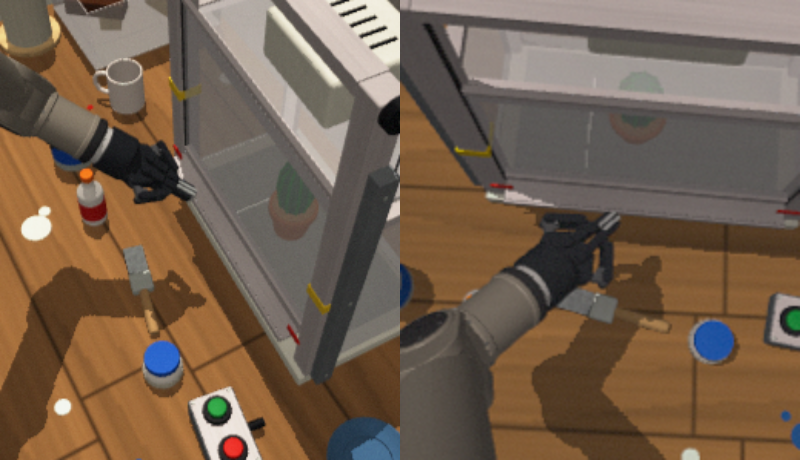

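{"op": "step_arm", "data": {
  "moves": [
    {"rx": 0,"ry": 0,"rz": -9,"dx": 0,"dy": 0,"dz": 0,"gripper": -1},
    {"rx": 0,"ry": 0,"rz": -9,"dx": 0,"dy": 0,"dz": 0,"gripper": -1},
    {"rx": 0,"ry": 0,"rz": -9,"dx": 0,"dy": 0,"dz": 0,"gripper": -1},
    {"rx": 0,"ry": 0,"rz": -9,"dx": 0,"dy": 0,"dz": 0,"gripper": -1},
    {"rx": 0,"ry": 0,"rz": 0,"dx": 0,"dy": 0,"dz": 0,"gripper": -1}
  ]
}}

```text
clock: 10.28
tcp_pos: [0.5193, 0.0012, 0.2373]
orientation: [0.121, 2.212, -0.795]
contact_force: [-0.0, -0.4, -0.1]
grip_width: -0.0002
gripper_force: 0.0
```

```bash
python3 - <<'E'
from plan import *
log();R,p=state();zd=R[:,2]
G=wp(-.058,.035,.068)-.033*zd;print(G,'shift tool',(R.T@(G-p)*1e3).round(1))
q=np.array(r.get_obs()['joints']);print('model err',cols(q)@X-p)
track(q,[(G,Ro.from_matrix(R),6)])
print('per 100mm up tool',(R.T@[0,0,100]).round(1),'hood x 10mm',(R.T@(wp(.01,0,0)-wp(0,0,0))*1e3).round(1))
E
```

```text
t 10.28 q [-0.82  0.27  0.18  2.4   1.43  0.98 -0.37] p [0.5193 0.0012 0.2373] F [-0.  -0.4 -0.1] 
x,y,z [[-0.701, -0.157, -0.696], [0.322, 0.801, -0.505], [0.637, -0.578, -0.51]]
[ 0.5180613  -0.0026449   0.08484465] shift tool [107.6  73.5  79.3]
model err [-0.00539204  0.00315251  0.00251671]
P [ 0.518 -0.003  0.085] q [-0.75  0.69  0.14  2.42  1.74  0.94 -0.92] err 0.0 minmargin 0.013
per 100mm up tool [-69.6 -50.5 -51. ] hood x 10mm [-6.9  2.8  6.6]
```

{"op": "step_arm", "data": {
  "moves": [
    {"rx": 0,"ry": 0,"rz": 0,"dx": 21.5,"dy": 14.7,"dz": 15.9,"gripper": -1},
    {"rx": 0,"ry": 0,"rz": 0,"dx": 21.5,"dy": 14.7,"dz": 15.9,"gripper": -1},
    {"rx": 0,"ry": 0,"rz": 0,"dx": 21.5,"dy": 14.7,"dz": 15.9,"gripper": -1},
    {"rx": 0,"ry": 0,"rz": 0,"dx": 21.5,"dy": 14.7,"dz": 15.9,"gripper": -1},
    {"rx": 0,"ry": 0,"rz": 0,"dx": 21.5,"dy": 14.7,"dz": 15.9,"gripper": -1},
    {"rx": 0,"ry": 0,"rz": 0,"dx": 0,"dy": 0,"dz": 0,"gripper": -1}
  ]
}}

```text
clock: 11.02
tcp_pos: [0.5176, -0.0032, 0.0835]
orientation: [0.12, 2.213, -0.797]
contact_force: [0.4, -0.7, 0.1]
grip_width: -0.0002
gripper_force: 0.0
```

```bash
python3 - <<'E'
from plan import *
log();R,p=state();zd=R[:,2]
G=wp(-.022,.035,.068)-.033*zd;print('tip',p+.033*zd,'shift tool',(R.T@(G-p)*1e3).round(1))
f=lambda n,x,y:cv2.resize(r.grab_frame(n)[y:y+115,x:x+100],(400,460),interpolation=cv2.INTER_CUBIC)
cv2.imwrite('pics/s4.png',np.hstack([f('scene',240,130),f('top',250,165)]))
E
```

```text
t 11.03 q [-0.72  0.68  0.07  2.42  1.71  0.98 -0.9 ] p [ 0.5176 -0.0032  0.0835] F [ 0.4 -0.7  0.1] 
x,y,z [[-0.702, -0.158, -0.694], [0.321, 0.8, -0.506], [0.636, -0.578, -0.511]]
tip [ 0.53853588 -0.0223335   0.06663186] shift tool [-26.4  10.1  23.2]
```

View pics/s4.png

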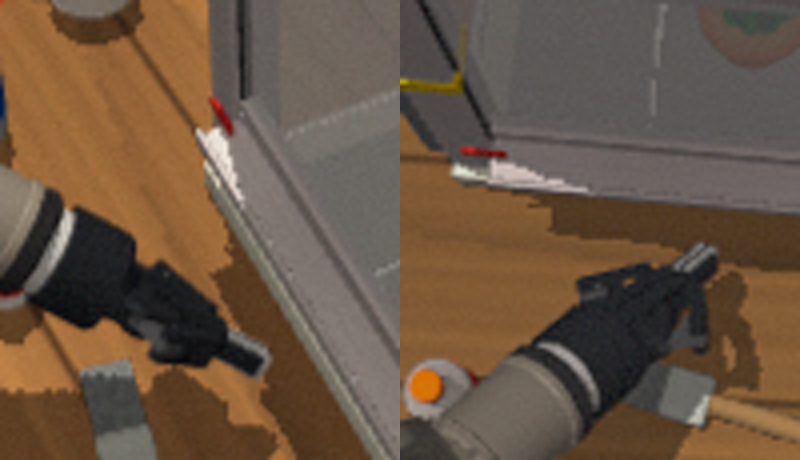

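{"op": "step_arm", "data": {
  "moves": [
    {"rx": 0,"ry": 0,"rz": 0,"dx": -6.9,"dy": 2.8,"dz": 6.6,"gripper": -1},
    {"rx": 0,"ry": 0,"rz": 0,"dx": -6.9,"dy": 2.8,"dz": 6.6,"gripper": -1},
    {"rx": 0,"ry": 0,"rz": 0,"dx": -6.9,"dy": 2.8,"dz": 6.6,"gripper": -1},
    {"rx": 0,"ry": 0,"rz": 0,"dx": -6.9,"dy": 2.8,"dz": 6.6,"gripper": -1},
    {"rx": 0,"ry": 0,"rz": 0,"dx": 0,"dy": 0,"dz": 0,"gripper": -1}
  ]
}}

```text
clock: 11.75
tcp_pos: [0.5586, -0.0052, 0.0859]
orientation: [0.122, 2.211, -0.793]
contact_force: [0.4, 1.3, 0.3]
grip_width: 0.0003
gripper_force: 0.0
```

{"op": "step_arm", "data": {
  "moves": [
    {"rx": 0,"ry": 0,"rz": 0,"dx": -3.5,"dy": -2.5,"dz": -2.6,"gripper": -1},
    {"rx": 0,"ry": 0,"rz": 0,"dx": -2.1,"dy": -1.5,"dz": -1.5,"gripper": -1},
    {"rx": 0,"ry": 0,"rz": 0,"dx": 0,"dy": 0,"dz": 0,"gripper": -1}
  ]
}}

```text
clock: 12.12
tcp_pos: [0.5577, -0.0048, 0.0939]
orientation: [0.12, 2.212, -0.793]
contact_force: [0.4, -0.1, 0.5]
grip_width: -0.0
gripper_force: 0.0
```

{"op": "step_arm", "data": {
  "moves": [
    {"rx": 0,"ry": 0,"rz": 0,"dx": -2.1,"dy": -1.5,"dz": -1.5,"gripper": -1},
    {"rx": 0,"ry": 0,"rz": 0,"dx": -2.1,"dy": -1.5,"dz": -1.5,"gripper": -1},
    {"rx": 0,"ry": 0,"rz": 0,"dx": 0,"dy": 0,"dz": 0,"gripper": -1}
  ]
}}

```text
clock: 12.5
tcp_pos: [0.5579, -0.0049, 0.0998]
orientation: [0.12, 2.212, -0.793]
contact_force: [-0.2, -0.1, -0.4]
grip_width: 0.0001
gripper_force: 0.0
```

{"op": "step_arm", "data": {
  "moves": [
    {"rx": 0,"ry": 0,"rz": 0,"dx": -2.1,"dy": -1.5,"dz": -1.5,"gripper": -1},
    {"rx": 0,"ry": 0,"rz": 0,"dx": -2.1,"dy": -1.5,"dz": -1.5,"gripper": -1},
    {"rx": 0,"ry": 0,"rz": 0,"dx": -2.1,"dy": -1.5,"dz": -1.5,"gripper": -1},
    {"rx": 0,"ry": 0,"rz": 0,"dx": 0,"dy": 0,"dz": 0,"gripper": -1}
  ]
}}

```text
clock: 13.0
tcp_pos: [0.5577, -0.005, 0.1086]
orientation: [0.12, 2.212, -0.794]
contact_force: [-0.8, 0.1, -2.5]
grip_width: 0.0001
gripper_force: 1.2
```

{"op": "step_arm", "data": {
  "moves": [
    {"rx": 0,"ry": 0,"rz": 0,"dx": -2.1,"dy": -1.5,"dz": -1.5,"gripper": -1},
    {"rx": 0,"ry": 0,"rz": 0,"dx": -2.1,"dy": -1.5,"dz": -1.5,"gripper": -1},
    {"rx": 0,"ry": 0,"rz": 0,"dx": -2.1,"dy": -1.5,"dz": -1.5,"gripper": -1},
    {"rx": 0,"ry": 0,"rz": 0,"dx": -2.1,"dy": -1.5,"dz": -1.5,"gripper": -1},
    {"rx": 0,"ry": 0,"rz": 0,"dx": 0,"dy": 0,"dz": 0,"gripper": -1}
  ]
}}

```text
clock: 13.62
tcp_pos: [0.558, -0.0051, 0.1208]
orientation: [0.12, 2.212, -0.794]
contact_force: [-4.4, 1.6, -1.4]
grip_width: -0.0001
gripper_force: 1.6
```

```bash
cat > ptr.py <<'E'
from plan import *
state();im={n:r.grab_frame(n) for n in('scene','top')}
B={n:blobs(im[n],(0,130,60),(8,255,255),roi,8) for n,roi in(("scene",(280,90,420,300)),("top",(240,170,440,225)))}
print({n:[(b[0][4],b[1]) for b in v] for n,v in B.items()})
s=sorted(B['scene'],key=lambda b:b[1][0]);t=sorted(B['top'],key=lambda b:b[1][0])
for i in(0,-1):
    Q,e=tri(s[i][1],t[i][1]);d=Q-np.array([.5953,-.0595,0]);print(Q.round(4),'xh',(d[0]*np.cos(.0487)-d[1]*np.sin(.0487)).round(4),np.round(e,2))
E
python3 ptr.py
```

```text
t 13.62 q [-0.69  0.59  0.12  2.36  1.68  0.94 -0.72] p [ 0.558  -0.0051  0.1208] F [-4.4  1.6 -1.4] 
x,y,z [[-0.7, -0.157, -0.696], [0.321, 0.802, -0.504], [0.637, -0.577, -0.511]]
{'scene': [(25, [294.44, 153.84]), (29, [371.14, 274.83])], 'top': [(22, [269.5, 201.23]), (18, [415.83, 214.44])]}
[0.595  0.1623 0.1442] xh -0.0111 [0.01 0.02]
[ 0.5751 -0.2792  0.145 ] xh -0.0095 [0.09 0.12]
```

{"op": "step_arm", "data": {
  "moves": [
    {"rx": 0,"ry": 0,"rz": 0,"dx": -2.1,"dy": -1.5,"dz": -1.5,"gripper": -1},
    {"rx": 0,"ry": 0,"rz": 0,"dx": -2.1,"dy": -1.5,"dz": -1.5,"gripper": -1},
    {"rx": 0,"ry": 0,"rz": 0,"dx": -2.1,"dy": -1.5,"dz": -1.5,"gripper": -1},
    {"rx": 0,"ry": 0,"rz": 0,"dx": -2.1,"dy": -1.5,"dz": -1.5,"gripper": -1},
    {"rx": 0,"ry": 0,"rz": 0,"dx": -2.1,"dy": -1.5,"dz": -1.5,"gripper": -1},
    {"rx": 0,"ry": 0,"rz": 0,"dx": -2.1,"dy": -1.5,"dz": -1.5,"gripper": -1},
    {"rx": 0,"ry": 0,"rz": 0,"dx": -2.1,"dy": -1.5,"dz": -1.5,"gripper": -1},
    {"rx": 0,"ry": 0,"rz": 0,"dx": -2.1,"dy": -1.5,"dz": -1.5,"gripper": -1},
    {"rx": 0,"ry": 0,"rz": 0,"dx": -2.1,"dy": -1.5,"dz": -1.5,"gripper": -1},
    {"rx": 0,"ry": 0,"rz": 0,"dx": -2.1,"dy": -1.5,"dz": -1.5,"gripper": -1},
    {"rx": 0,"ry": 0,"rz": 0,"dx": 0,"dy": 0,"dz": 0,"gripper": -1},
    {"rx": 0,"ry": 0,"rz": 0,"dx": 0,"dy": 0,"dz": 0,"gripper": -1}
  ]
}}

```text
clock: 15.22
tcp_pos: [0.5583, -0.0052, 0.1506]
orientation: [0.12, 2.212, -0.794]
contact_force: [-4.9, 1.3, -2.0]
grip_width: -0.0
gripper_force: 2.4
```

```bash
cat >> ptr.py <<'E'
from scipy.optimize import least_squares as LS
def zfit(s,t):
    f=lambda v:np.r_[[*(proj(wp(-.009,.222,v[0]),'scene')-s[0]),*(proj(wp(-.009,-.222,v[1]),'scene')-s[1]),*(proj(wp(-.009,.222,v[0]),'top')-t[0]),*(proj(wp(-.009,-.222,v[1]),'top')-t[1])]]
    q=LS(f,[.2,.2]);print('z L,R',q.x.round(4),'res',q.fun.round(1))
zfit([(294.83,158.09),(370.26,277.97)],[(269.47,202.59),(413.69,215.56)])
zfit([s[0][1],s[-1][1]],[t[0][1],t[-1][1]])
E
python3 ptr.py
```

```text
t 15.22 q [-0.7   0.52  0.13  2.35  1.63  0.93 -0.63] p [ 0.5583 -0.0052  0.1506] F [-4.9  1.3 -2. ] 
x,y,z [[-0.7, -0.157, -0.696], [0.321, 0.801, -0.504], [0.637, -0.577, -0.511]]
{'scene': [(24, [294.33, 147.29]), (33, [372.45, 269.36])], 'top': [(19, [267.21, 198.63]), (19, [418.05, 212.42])]}
[0.5971 0.1659 0.1685] xh -0.0091 [0.05 0.08]
[ 0.5755 -0.279   0.1736] xh -0.0091 [0.17 0.22]
z L,R [0.1233 0.1262] res [ 0.4 -0.   0.5  0.7  0.8 -0.4  1.2 -0.1]
z L,R [0.1722 0.1743] res [ 0.4 -0.1  0.3  0.5  1.  -0.3  0.8 -0.3]
```

{"op": "step_arm", "data": {
  "moves": [
    {"rx": 0,"ry": 0,"rz": 0,"dx": -2.8,"dy": -2.0,"dz": -2.0,"gripper": -1},
    {"rx": 0,"ry": 0,"rz": 0,"dx": -2.8,"dy": -2.0,"dz": -2.0,"gripper": -1},
    {"rx": 0,"ry": 0,"rz": 0,"dx": -2.8,"dy": -2.0,"dz": -2.0,"gripper": -1},
    {"rx": 0,"ry": 0,"rz": 0,"dx": -2.8,"dy": -2.0,"dz": -2.0,"gripper": -1},
    {"rx": 0,"ry": 0,"rz": 0,"dx": -2.8,"dy": -2.0,"dz": -2.0,"gripper": -1},
    {"rx": 0,"ry": 0,"rz": 0,"dx": -2.8,"dy": -2.0,"dz": -2.0,"gripper": -1},
    {"rx": 0,"ry": 0,"rz": 0,"dx": -2.8,"dy": -2.0,"dz": -2.0,"gripper": -1},
    {"rx": 0,"ry": 0,"rz": 0,"dx": -2.8,"dy": -2.0,"dz": -2.0,"gripper": -1},
    {"rx": 0,"ry": 0,"rz": 0,"dx": -2.8,"dy": -2.0,"dz": -2.0,"gripper": -1},
    {"rx": 0,"ry": 0,"rz": 0,"dx": -2.8,"dy": -2.0,"dz": -2.0,"gripper": -1},
    {"rx": 0,"ry": 0,"rz": 0,"dx": -2.8,"dy": -2.0,"dz": -2.0,"gripper": -1},
    {"rx": 0,"ry": 0,"rz": 0,"dx": -2.8,"dy": -2.0,"dz": -2.0,"gripper": -1},
    {"rx": 0,"ry": 0,"rz": 0,"dx": -2.8,"dy": -2.0,"dz": -2.0,"gripper": -1},
    {"rx": 0,"ry": 0,"rz": 0,"dx": -2.8,"dy": -2.0,"dz": -2.0,"gripper": -1},
    {"rx": 0,"ry": 0,"rz": 0,"dx": -2.8,"dy": -2.0,"dz": -2.0,"gripper": -1},
    {"rx": 0,"ry": 0,"rz": 0,"dx": -2.1,"dy": -1.5,"dz": -1.5,"gripper": -1},
    {"rx": 0,"ry": 0,"rz": 0,"dx": -2.1,"dy": -1.5,"dz": -1.5,"gripper": -1},
    {"rx": 0,"ry": 0,"rz": 0,"dx": -1.4,"dy": -1.0,"dz": -1.0,"gripper": -1},
    {"rx": 0,"ry": 0,"rz": 0,"dx": 0,"dy": 0,"dz": 0,"gripper": -1},
    {"rx": 0,"ry": 0,"rz": 0,"dx": 0,"dy": 0,"dz": 0,"gripper": -1}
  ]
}}

```text
clock: 17.82
tcp_pos: [0.5585, -0.0054, 0.2178]
orientation: [0.12, 2.213, -0.794]
contact_force: [-7.4, 2.9, -2.8]
grip_width: -0.0001
gripper_force: 3.3
```

```bash
python3 ptr.py; python3 - <<'E'
from h import *
s=r.grab_frame('scene');t=r.grab_frame('top')
f=lambda a,x,y:cv2.resize(a[y:y+60,x:x+80],None,fx=5,fy=5,interpolation=cv2.INTER_NEAREST)
cv2.imwrite("pics/c5.png",np.vstack([np.hstack([f(s,265,95),f(s,345,225)]),np.hstack([f(t,230,165),f(t,380,175)])]))
E
```

```text
t 17.82 q [-0.71  0.35  0.14  2.34  1.51  0.94 -0.4 ] p [ 0.5585 -0.0054  0.2178] F [-7.4  2.9 -2.8] 
x,y,z [[-0.701, -0.157, -0.695], [0.321, 0.801, -0.505], [0.637, -0.577, -0.511]]
{'scene': [(25, [293.72, 131.36]), (37, [375.19, 255.7])], 'top': [(21, [263.95, 192.86]), (23, [424.04, 207.3])]}
[0.597  0.1656 0.2362] xh -0.0093 [0.11 0.18]
[ 0.575  -0.2785  0.2424] xh -0.0096 [0.13 0.18]
z L,R [0.1233 0.1262] res [ 0.4 -0.   0.5  0.7  0.8 -0.4  1.2 -0.1]
z L,R [0.2392 0.2426] res [ 0.4 -0.   0.6  0.7  0.9 -0.4  0.9 -0.3]
```

View pics/c5.png

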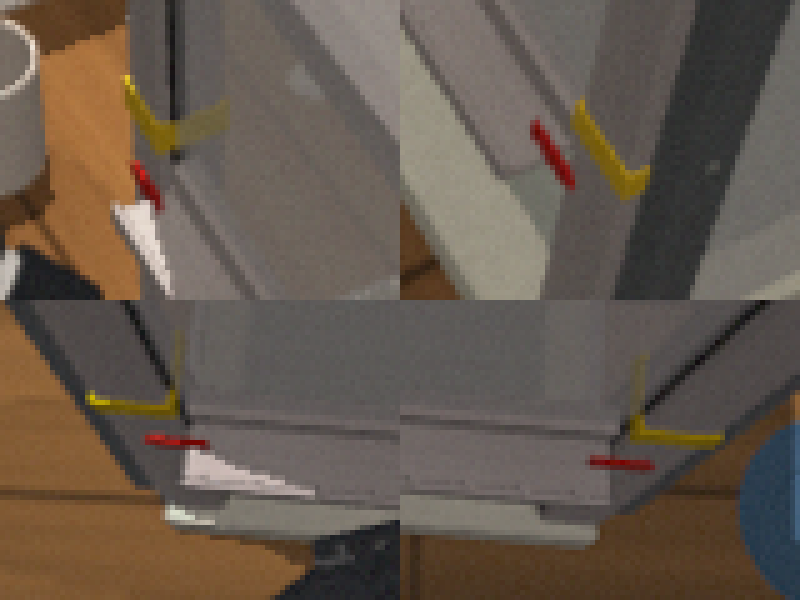

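{"op": "step_arm", "data": {
  "moves": [
    {"rx": 0,"ry": 0,"rz": 0,"dx": -2.1,"dy": -1.5,"dz": -1.5,"gripper": -1},
    {"rx": 0,"ry": 0,"rz": 0,"dx": -2.1,"dy": -1.5,"dz": -1.5,"gripper": -1},
    {"rx": 0,"ry": 0,"rz": 0,"dx": -2.1,"dy": -1.5,"dz": -1.5,"gripper": -1},
    {"rx": 0,"ry": 0,"rz": 0,"dx": -2.1,"dy": -1.5,"dz": -1.5,"gripper": -1},
    {"rx": 0,"ry": 0,"rz": 0,"dx": -2.1,"dy": -1.5,"dz": -1.5,"gripper": -1},
    {"rx": 0,"ry": 0,"rz": 0,"dx": -2.1,"dy": -1.5,"dz": -1.5,"gripper": -1},
    {"rx": 0,"ry": 0,"rz": 0,"dx": -2.1,"dy": -1.5,"dz": -1.5,"gripper": -1},
    {"rx": 0,"ry": 0,"rz": 0,"dx": -2.1,"dy": -1.5,"dz": -1.5,"gripper": -1},
    {"rx": 0,"ry": 0,"rz": 0,"dx": -1.4,"dy": -1.0,"dz": -1.0,"gripper": -1},
    {"rx": 0,"ry": 0,"rz": 0,"dx": -1.4,"dy": -1.0,"dz": -1.0,"gripper": -1},
    {"rx": 0,"ry": 0,"rz": 0,"dx": 0,"dy": 0,"dz": 0,"gripper": -1},
    {"rx": 0,"ry": 0,"rz": 0,"dx": 0,"dy": 0,"dz": 0,"gripper": -1}
  ]
}}

```text
clock: 19.52
tcp_pos: [0.5586, -0.0055, 0.2455]
orientation: [0.12, 2.213, -0.794]
contact_force: [-8.4, 2.9, -2.4]
grip_width: 0.0003
gripper_force: 3.6
```

```bash
python3 ptr.py; python3 - <<'E'
from h import *
s=r.grab_frame('scene');t=r.grab_frame('top')
f=lambda a,x,y:cv2.resize(a[y:y+60,x:x+80],None,fx=5,fy=5,interpolation=cv2.INTER_NEAREST)
cv2.imwrite("pics/c6.png",np.vstack([np.hstack([f(s,265,95),f(s,345,225)]),np.hstack([f(t,230,165),f(t,380,175)])]))
E
```

```text
t 19.52 q [-0.72  0.29  0.14  2.32  1.46  0.95 -0.31] p [ 0.5586 -0.0055  0.2455] F [-8.4  2.9 -2.4] 
x,y,z [[-0.701, -0.157, -0.695], [0.321, 0.801, -0.505], [0.636, -0.577, -0.512]]
{'scene': [(26, [293.42, 124.27]), (42, [376.57, 249.88])], 'top': [(22, [262.73, 190.18]), (27, [426.26, 205.0])]}
[0.5966 0.1646 0.2657] xh -0.0096 [0.09 0.14]
[ 0.5758 -0.2779  0.268 ] xh -0.0089 [0.2  0.28]
z L,R [0.1233 0.1262] res [ 0.4 -0.   0.5  0.7  0.8 -0.4  1.2 -0.1]
z L,R [0.2672 0.2694] res [ 0.4  0.   0.5  0.8  0.7 -0.4  1.3 -0.2]
```

View pics/c6.png

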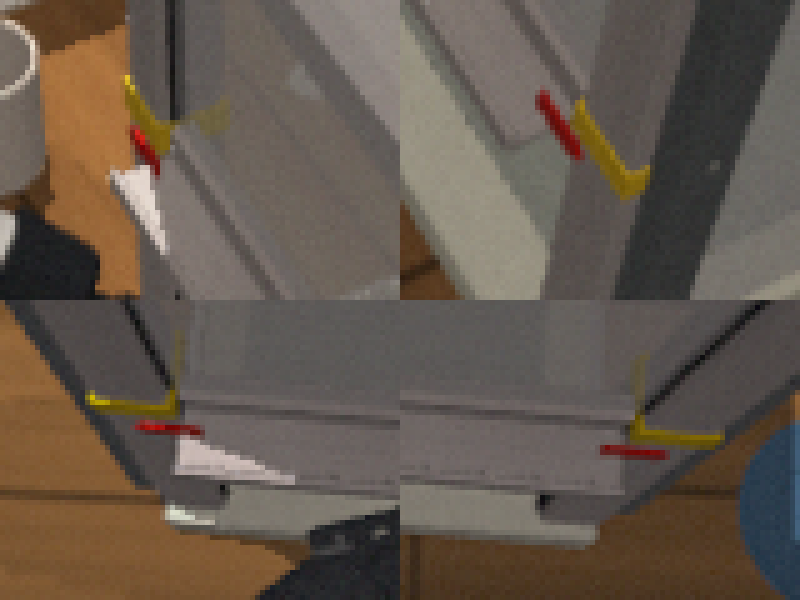

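{"op": "step_arm", "data": {
  "moves": [
    {"rx": 0,"ry": 0,"rz": 0,"dx": -0.7,"dy": -0.5,"dz": -0.5,"gripper": -1},
    {"rx": 0,"ry": 0,"rz": 0,"dx": -0.7,"dy": -0.5,"dz": -0.5,"gripper": -1},
    {"rx": 0,"ry": 0,"rz": 0,"dx": -0.7,"dy": -0.5,"dz": -0.5,"gripper": -1},
    {"rx": 0,"ry": 0,"rz": 0,"dx": -0.7,"dy": -0.5,"dz": -0.5,"gripper": -1},
    {"rx": 0,"ry": 0,"rz": 0,"dx": -0.7,"dy": -0.5,"dz": -0.5,"gripper": -1},
    {"rx": 0,"ry": 0,"rz": 0,"dx": 0,"dy": 0,"dz": 0,"gripper": -1}
  ]
}}

```text
clock: 20.48
tcp_pos: [0.5586, -0.0055, 0.2505]
orientation: [0.12, 2.213, -0.794]
contact_force: [-7.9, 3.2, -2.8]
grip_width: 0.0002
gripper_force: 3.6
```

```bash
python3 ptr.py; python3 - <<'E'
from path import *
s=r.grab_frame('scene');t=r.grab_frame('top')
# where a pointer (xh=-.009) at tape height, or +-10 mm, would appear, against measured
for dz in(-.01,0,.01):
    print(dz,[proj(wp(-.009,y,.2735+dz),n).round(1).tolist() for n in('scene','top') for y in(.222,-.222)])
E
```

```text
t 20.48 q [-0.72  0.28  0.15  2.32  1.45  0.96 -0.29] p [ 0.5586 -0.0055  0.2505] F [-7.9  3.2 -2.8] 
x,y,z [[-0.701, -0.157, -0.695], [0.321, 0.801, -0.505], [0.636, -0.577, -0.512]]
{'scene': [(23, [293.48, 123.57]), (41, [376.76, 248.93])], 'top': [(25, [262.32, 189.64]), (21, [427.62, 204.43])]}
[0.5975 0.1656 0.2671] xh -0.0088 [0.05 0.08]
[ 0.5749 -0.2792  0.2757] xh -0.0097 [0. 0.]
z L,R [0.1233 0.1262] res [ 0.4 -0.   0.5  0.7  0.8 -0.4  1.2 -0.1]
z L,R [0.2705 0.2754] res [ 0.3 -0.1  0.6  0.5  0.9 -0.2  0.5 -0.2]
-0.01 [[293.9, 125.2], [376.8, 252.0], [263.6, 190.1], [427.0, 205.3]]
0 [[293.8, 122.7], [377.3, 249.8], [263.1, 189.1], [428.0, 204.4]]
0.01 [[293.6, 120.1], [377.8, 247.6], [262.5, 188.1], [429.0, 203.5]]
```

{"op": "step_arm", "data": {
  "moves": [
    {"rx": 0,"ry": 0,"rz": 0,"dx": 2.1,"dy": 1.5,"dz": 1.5,"gripper": -1},
    {"rx": 0,"ry": 0,"rz": 0,"dx": 3.5,"dy": 2.5,"dz": 2.5,"gripper": -1},
    {"rx": 0,"ry": 0,"rz": 0,"dx": 7,"dy": 5,"dz": 5,"gripper": -1},
    {"rx": 0,"ry": 0,"rz": 0,"dx": 7,"dy": 5,"dz": 5,"gripper": -1},
    {"rx": 0,"ry": 0,"rz": 0,"dx": 6.9,"dy": -2.8,"dz": -6.6,"gripper": -1},
    {"rx": 0,"ry": 0,"rz": 0,"dx": 6.9,"dy": -2.8,"dz": -6.6,"gripper": -1},
    {"rx": 0,"ry": 0,"rz": 0,"dx": 6.9,"dy": -2.8,"dz": -6.6,"gripper": -1},
    {"rx": 0,"ry": 0,"rz": 0,"dx": 6.9,"dy": -2.8,"dz": -6.6,"gripper": -1},
    {"rx": 0,"ry": 0,"rz": 0,"dx": 0,"dy": 0,"dz": 0,"gripper": -1},
    {"rx": 0,"ry": 0,"rz": 0,"dx": 0,"dy": 0,"dz": 0,"gripper": -1}
  ]
}}

```text
clock: 21.92
tcp_pos: [0.5197, -0.0032, 0.2231]
orientation: [0.12, 2.212, -0.793]
contact_force: [-0.2, -0.7, 0.1]
grip_width: 0.0004
gripper_force: 0.0
```

```bash
python3 ptr.py; python3 ptr.py | grep -v 0.1233 | tail -4; python3 - <<'E'
from h import *
cv2.imwrite('pics/f.png',r.grab_frame('scene'))
E
```

```text
t 21.93 q [-0.75  0.3   0.11  2.4   1.47  0.98 -0.42] p [ 0.5197 -0.0032  0.2231] F [-0.2 -0.7  0.1] 
x,y,z [[-0.7, -0.157, -0.696], [0.321, 0.802, -0.504], [0.638, -0.576, -0.511]]
{'scene': [(24, [293.38, 123.5]), (42, [376.79, 249.05])], 'top': [(25, [262.52, 189.76]), (22, [427.64, 204.59])]}
[0.5968 0.1648 0.2685] xh -0.0094 [0.04 0.07]
[ 0.5747 -0.2794  0.2755] xh -0.0099 [0.06 0.08]
z L,R [0.1233 0.1262] res [ 0.4 -0.   0.5  0.7  0.8 -0.4  1.2 -0.1]
z L,R [0.2704 0.2749] res [ 0.4 -0.   0.5  0.5  0.7 -0.3  0.5 -0.3]
{'scene': [(24, [293.38, 123.5]), (42, [376.69, 248.88])], 'top': [(24, [262.12, 189.58]), (21, [427.52, 204.52])]}
[0.5976 0.1662 0.2668] xh -0.0087 [0.02 0.03]
[ 0.5747 -0.279   0.2756] xh -0.0099 [0.03 0.05]
z L,R [0.2709 0.2753] res [ 0.4 -0.2  0.7  0.5  1.1 -0.2  0.6 -0.3]
```

View pics/f.png

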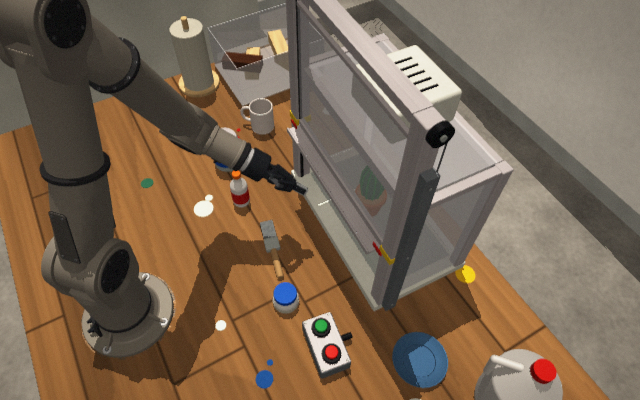

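The scene shows the sash standing with its pointers at the tape (about (293,123) and (377,249)). The hand is clear of it and the loose things haven't moved, so I'm handing in.

```bash
python3 -c "
from bench import r
print(r.hand_in())"
```

```text
the job is handed in; nothing more can be done
None
```

Handed in at about 22 s, with no verdict returned. I pressed the green start button fully in (the wrist force briefly reached about 80 N of the 120 N limit), then pushed the sash up and left it with its pointers at about 272 mm, within about 1 mm of the tape's mid-height by the cameras. The hand is clear, the red stop button was not touched, and the loose things look unmoved.

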